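Lay out the detector port kit

TASK

Lay out the detector port kit: open the blue case, lay the black detector head flat inside it with its white ring up and shut the lid fully, then lay the round white-faced window cap, face up, on the middle of the closed lid. Lay the steel centring ring flat on the middle of the white foam pad, and set the aluminium riser block, hole up, on the bench to the left of the pad (as the robot sees it), straight out from the middle of the pad's left short edge and about 3 cm clear of it. Leave the tweezers and the ring clamp where they lie.

Things in the scene. Friction and masses are not known exactly. Their poses are not given: they have to be found in the camera images.
- sensor_head: Black round detector head with a white ring on its top, loose on the 2 mm thick blue parts mat, lying flat with the ring up. Round body 44 mm in diameter, 20 mm high (23 mm with the ring), with a thin 8 mm connector stub at its -y side reaching 28 mm from the origin. Overall 44x57x23 mm. Origin at the underside; the round body's axis is at x 0, y +6 mm of its own frame. z up.
- window_cap: Round black-rimmed cap with a white face on top, loose on the 2 mm thick blue parts mat, lying flat, 61 mm in diameter, 12 mm high. Origin at the centre of its underside, z up.
- kf_ring: Steel centring ring with a black rubber band round it, loose on the 2 mm thick blue parts mat, lying flat, 41 mm outer diameter, about 20 mm hole, 14 mm high. Origin at the centre of its underside, z up.
- riser_block: Light aluminium block with a dark round hole in its top, loose on the 2 mm thick blue parts mat, 40 (x) x 30 (y) x 18 (z) mm. Origin at the centre of its underside, z up.
- foam_pad: White foam pad, fixed to the bench, 50 (x) x 70 (y) x 12 (z) mm, flat top. Origin at the centre of its underside; its +y side is its left as the robot sees it (yaw within 0.4 rad of straight).
- case: Blue clamshell case, fixed to the bench, 96 (x) x 120 (y) mm, 46 mm high when shut. Origin at the centre of its underside. Its base is 20 mm high with 4 mm walls and a flat grey foam floor 14 mm above the underside, 88x112 mm free inside; under the shut lid 29 mm are free above the foam. The lid's top is flat, 46 mm above the underside. The hinge line runs along y at x +48 mm, z +20 mm; the pull tab is on the -x side, towards the robot.
- case_lid (a joint): Lid angle in rad: 0 shut, growing as the tab is lifted up and over towards +x of the case; stop at 1.95. A stiff hinge (about 0.05 N m): the light lid (60 g) stays at any angle. At the start 0 to 0.12.
- tab (a point): Grip point of the lid's yellow pull tab: the centre of a cross bar 14 mm thick and 18 mm long along the case's y, 28 mm out from the lid's front wall on a 14 mm wide stem. It moves with the lid: 76 mm in front of the case's centre (-x) and 34 mm above its underside when shut, 124 mm out from the hinge line and 14 mm above the lid's rim plane. Pinched along the case's y, the bar turns between the fingers as the lid swings.
- tweezers: Steel tweezers lying on the bench near its front edge, 126 mm long: a bystander, not to be moved.
- kf_clamp: Bright metal ring clamp with a wing bolt, 51x73x13 mm, lying on the bench behind the mat: a bystander, not to be moved.
Mind the look-alikes: they are no part of the job. Leave any pink look-alike of the foam_pad alone.

How it is judged:
By the outcome, as a careful person would: the job done as asked, in the order asked, and still so for the second after the job is handed in, with the robot touching nothing.
It also fails if it takes over 144 s, if anything falls off the work surface, if the arm or the gripper's body presses on something with over 40 N, if the wrist force passes 120 N, or if a joint passes its speed limit or range.

ROBOT

A 7-joint arm with a two-finger parallel gripper is mounted at the origin on a cart in front of the work surface, level with it; the furniture and walls round the work are solid. World frame = base frame: x ahead of the robot, y to its left, z up, the work surface at z = 0. Lengths are in m, angles in rad, forces in N, time in s.
With the tool pointing down it reaches from about 0.425 to 0.875 m from the base axis. Payload 4.7 kg.
Tool frame: the origin (TCP) lies on the centre line of the jaws, within the pads' length; the fingertips stand 22 mm ahead of it and the grasp point (between the pads) lies 3 mm ahead of it; z points along the fingers, y is the direction in which the jaws open and shut (so a half turn about z gives the same grasp; the last joint's range is limited). The gripper opens to 87 mm and grips with 3 to 60 N. Pads are 19 mm wide; open, the fingers measure 117 mm over their backs; the gripper's body (75 mm by 190 mm) begins 51 mm behind the grasp point.
Start: joints at [1.273, 0.321, -0.07, 1.45, 0.023, 1.371, -0.057], TCP at [0.199, -0.619, 0.219] pointing down, gripper open.
Joint ranges: [-2.86, 2.86], [-0.3, 2.09], [-1.38, 1.24], [0.06, 2.45], [-1.56, 4.7], [0.09, 2.05], [-2.69, 2.69]. Speed limits (rad/s): [2.57, 2.57, 3.14, 3.14, 3.14, 3.14, 3.14].

INTERFACE

Orientations are given as a rotation vector (axis times angle).
In Python, from bench import ctrl, imaging, close_job, finder gives the robot as it stands. The module is installed in compiled form; this text tells all that it offers.
- The arm moves only by the shell command python3 -m jog 'ROWS' [FORCE]. ROWS is JSON, a list that holds one entry, the list of rows, each a list of 7 numbers: the shift along the tool's x, y, z in cm, then the turn, a rotation vector about the tool's x, y, z in degrees, then the finger opening in cm, from 0 to 8.7. In form: [[[dx, dy, dz, ax, ay, az, claw], ...]]. A call has 1 to 12 rows; each row shifts and turns the commanded pose from where the row before left it, along the tool's axes as they then stand; what a row does not reach is not made up. A row lasts 1/10 s, in which the tool goes at most 50 mm and 8.59 degrees, less where a joint would pass 70% of its speed; a pose out of reach is approached as far as the arm can. A call is refused whole if a number of a shift passes 5 or a number of a turn 8.59, either way. A call with a gripper value outside its range is refused whole. The fingers move at their own pace and stop on an object; FORCE is the grip in N (left out, the last holds). Time passes only in rows, so rows that do not move let the fingers close. It gives the time, the measured TCP pose, the force and the opening at its end, in the units of the state.
- ctrl.get_state(): the state, without advancing time (a new reading comes with each control period).
- imaging.get_image(name): name is "scene" or "side" or "wrist"; returns a dict with "frame" (420x560x3 uint8, red, green, blue), "intrinsics" (3x3 intrinsics, pixels), "k1" (the pictures are not rectified: a ray, as slopes to the right and down, at radius r is drawn at 1 + k1 r^2 times it, then the intrinsics apply), "pose" (4x4, takes a point from camera to world coordinates). Camera axes: x right, y down, z forward; pixel columns grow to the right and rows downward; lengths in m; the calibration is good to about 2 mm. A picture is of the moment at which its call begins. There is no depth.
- close_job(): hands the job in, once; it reports no verdict.
Trained networks look in the newest picture that a camera, given by its name, has taken for a name from the list of things; names that differ only in an ending like _2 or _b are one class to them, and where a whole thing is asked for, a point or a joint stands for the part that bears it (a point fixed in the world has none). Each returns a list of dicts, best first, with "conf" (0 to 1); they miss things now and then, are a little off and sometimes report something else, mostly with a low value. They report only what shows in the picture. A call takes as long as a camera call. They do not tell look-alikes from the thing itself.
- finder.trace(label, camera): "region" (420x560 bool, what is visible of it) and "point" ([row, column] as shares, 0 to 1, of the picture: columns of its width, rows of its height, amid what is visible of it).
- finder.spot_point(label, camera): "point" ([row, column] as shares, 0 to 1, of the picture: columns of its width, rows of its height: a listed point, or the origin of a listed thing).
The state is a dict: "time": time; "joint_positions": joint angles; "qd": joint speeds; "joint_torque": joint torques, N m; "position": TCP position; "tool_rot": TCP orientation; "ft_force": force on the tool from outside, world axes, zero at the start; "torque": the same for the moment, N m; "grip_width": opening from 0.0 (shut) to 1.0 (fully open).
Only numpy, scipy, OpenCV 4.12 (cv2) and the standard library are available. Lean on these libraries where they do the work, as an engineer would, in place of code of your own. Each camera call takes 0.05 s, during which the arm holds its last target. There are 200 camera calls.

## Working session

There is one attempt and no reset: what is moved stays moved. The work goes in short steps, Python scripts to look and compute and a shell command to move; the robot and the scene stay as the last step left them, time stands still between calls to the robot, and variables do not carry over. Pictures are saved under pics/ and viewed, about 12 in all and at most 16, crops included, and the job is handed in when it is done.

```bash
mkdir -p pics
cat > h.py <<'E'
import numpy as np, cv2
from bench import ctrl, imaging, finder
from scipy.spatial.transform import Rotation as R
def img(n,save=None):
    d=imaging.get_image(n)
    if save: cv2.imwrite('pics/'+save,d['frame'][:,:,::-1])
    return d
def ray(d,px):
    K=np.array(d['intrinsics']);k=d['k1']
    s=np.array([(px[0]-K[0,2])/K[0,0],(px[1]-K[1,2])/K[1,1]]);u=s.copy()
    for _ in range(20): u=s/(1+k*(u@u))
    P=np.array(d['pose']);return P[:3,3],P[:3,:3]@np.array([u[0],u[1],1])
def at(d,px,z):
    o,r=ray(d,px);return o+r*(z-o[2])/r[2]
def proj(d,p):
    P=np.array(d['pose']);c=P[:3,:3].T@(np.array(p)-P[:3,3]);u=c[:2]/c[2];u=u*(1+d['k1']*(u@u))
    K=np.array(d['intrinsics']);return K[:2,:2]@u+K[:2,2]
def st():
    s=ctrl.get_state();Rm=R.from_rotvec(s['tool_rot']).as_matrix()
    return s,np.array(s['position']),Rm
def px(f): return np.array([f['point'][1]*560,f['point'][0]*420])
E
python3 - <<'E'
from h import *
s,p,Rm=st();print(s['time'],p,Rm.round(3).tolist(),s['grip_width'])
for c in ['scene','side','wrist']:
    d=img(c,c+'0.png');print(c,d['k1'],np.array(d['pose']).round(3).tolist())
    if c=='wrist':continue
    for n,z in [('sensor_head',.002),('window_cap',.002),('kf_ring',.002),('riser_block',.002),('foam_pad',0),('case',0),('tab',.034),('tweezers',0),('kf_clamp',0)]:
        for f in finder.spot_point(n,c)[:3]: print(n,round(f['conf'],2),px(f).round(0),at(d,px(f),z).round(3))
E
```

```text
0.0 [ 0.19918853 -0.61812457  0.21824026] [[0.952, 0.307, -0.001], [0.307, -0.952, 0.002], [-0.0, -0.002, -1.0]] 0.9980355368248967
scene -0.15393923057909056 [[-0.864, -0.232, 0.446, -0.101], [-0.502, 0.36, -0.786, 1.092], [0.022, -0.904, -0.428, 0.661], [0.0, 0.0, 0.0, 1.0]]
sensor_head 0.52 [321. 175.] [ 0.578 -0.422  0.002]
window_cap 0.5 [302. 195.] [ 0.556 -0.24   0.002]
kf_ring 0.67 [331. 200.] [ 0.467 -0.257  0.002]
riser_block 0.58 [350. 184.] [ 0.466 -0.398  0.002]
foam_pad 0.7 [279. 247.] [0.459 0.065 0.   ]
foam_pad 0.66 [158. 278.] [0.617 0.335 0.   ]
case 0.73 [222. 303.] [0.443 0.334 0.   ]
tab 0.6 [250. 303.] [0.368 0.345 0.034]
tweezers 0.59 [280. 289.] [0.367 0.225 0.   ]
kf_clamp 0.26 [335. 199.] [ 0.461 -0.276  0.   ]
side 0.052999854840114824 [[0.997, -0.052, 0.05, 0.454], [-0.07, -0.569, 0.82, -1.202], [-0.014, -0.821, -0.571, 0.905], [0.0, 0.0, 0.0, 1.0]]
sensor_head 0.82 [295. 339.] [ 0.554 -0.394  0.002]
sensor_head 0.35 [239. 178.] [0.448 0.303 0.002]
window_cap 0.88 [285. 296.] [ 0.546 -0.257  0.002]
window_cap 0.64 [243. 222.] [0.454 0.054 0.002]
kf_ring 0.65 [248. 301.] [ 0.456 -0.265  0.002]
riser_block 0.61 [251. 344.] [ 0.457 -0.398  0.002]
foam_pad 0.6 [291. 172.] [0.62  0.326 0.   ]
foam_pad 0.53 [244. 223.] [0.457 0.056 0.   ]
case 0.67 [239. 175.] [0.448 0.324 0.   ]
tweezers 0.61 [241. 176.] [0.456 0.318 0.   ]
tweezers 0.45 [210. 193.] [0.357 0.223 0.   ]
tweezers 0.38 [242. 221.] [0.45  0.065 0.   ]
kf_clamp 0.83 [350. 306.] [ 0.693 -0.302  0.   ]
wrist -0.018417109540334535 [[0.309, -0.919, -0.245, 0.266], [-0.951, -0.298, -0.08, -0.597], [-0.0, 0.258, -0.966, 0.384], [0.0, 0.0, 0.0, 1.0]]
```

View pics/scene0.png

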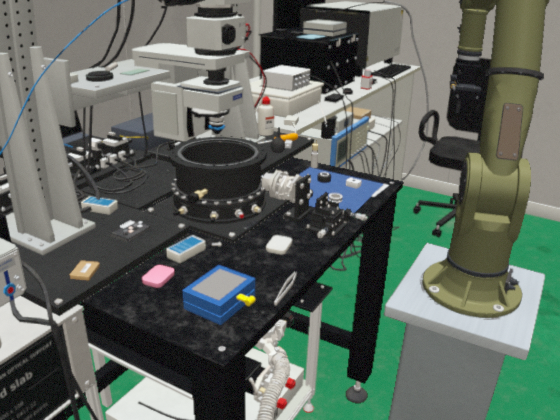

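View pics/side0.png

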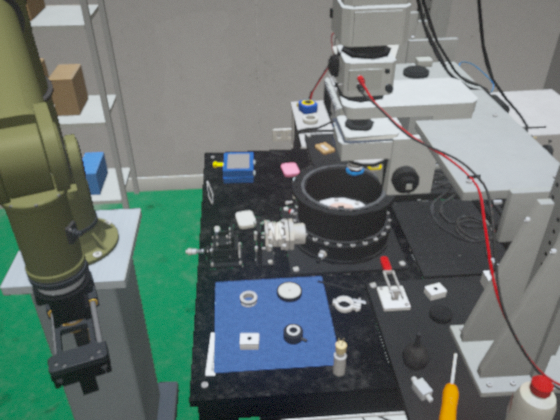

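The scene shows the case at about (220,292) with its tab at (245,300), the white pad at (279,245), the pink look-alike pad at (158,276), and the chamber and pipe parts between the pad and the mat. In the side view, the mat holds the ring (248,298), cap (288,291), head (293,333) and riser (249,341). The clamp is at (348,304). White blocks at (395,290) and (434,291) on the bench off the mat could be mistaken for the riser. I'll look at the mat from above first.

```bash
python3 -m jog '[[[3.06,-1.78,-0.9,0,0,0,8.7],[3.06,-1.78,-0.9,0,0,0,8.7],[3.06,-1.78,-0.9,0,0,0,8.7],[3.06,-1.78,-0.9,0,0,0,8.7],[3.06,-1.78,-0.9,0,0,0,8.7],[3.06,-1.78,-0.9,0,0,0,8.7],[3.06,-1.78,-0.9,0,0,0,8.7],[3.06,-1.78,-0.9,0,0,0,8.7],[3.06,-1.78,-0.9,0,0,0,8.7],[3.06,-1.78,-0.9,0,0,0,8.7],[3.06,-1.78,-0.9,0,0,0,8.7]]]' 20
python3 -m jog '[[[0,0,0,0,0,6,8.7],[0,0,0,0,0,6,8.7],[0,0,0,0,0,5.9,8.7],[0,0,0,0,0,0,8.7]]]'
python3 - <<'E'
from h import *
s,p,Rm=st();print(s['time'],p,Rm.round(3).tolist(),np.round(s['joint_positions'],2))
d=img('wrist','w1.png')
for n,z in [('sensor_head',.002),('window_cap',.002),('kf_ring',.002),('riser_block',.002)]:
    for f in finder.spot_point(n,'wrist')[:3]: print(n,round(f['conf'],2),px(f).round(0),at(d,px(f),z).round(3))
E
```

```text
time: 2.15
position: [0.4605, -0.3279, 0.319]
tool_rot: [3.103, 0.488, 0.0]
ft_force: [-0.1, 0.0, -0.6]
grip_width: 0.993
time: 2.55
position: [0.4597, -0.329, 0.3184]
tool_rot: [3.141, -0.001, 0.0]
ft_force: [-0.5, 0.6, -0.4]
grip_width: 0.998
2.55 [ 0.45970461 -0.32901747  0.31844796] [[1.0, -0.001, 0.0], [-0.001, -1.0, -0.0], [0.0, 0.0, -1.0]] [ 0.85  0.13 -0.31  1.5   0.04  1.53 -1.03]
sensor_head 0.56 [323. 112.] [ 0.551 -0.389  0.002]
sensor_head 0.26 [ 32. 173.] [0.461 0.065 0.002]
window_cap 0.88 [226. 110.] [ 0.554 -0.245  0.002]
kf_ring 0.68 [241. 177.] [ 0.454 -0.263  0.002]
riser_block 0.88 [328. 177.] [ 0.455 -0.4    0.002]
```

View pics/w1.png

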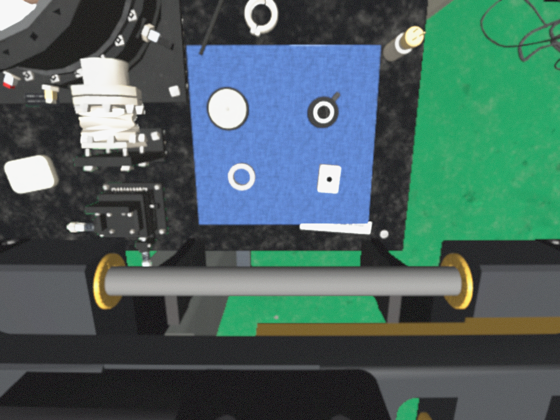

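The wrist view shows the cap (228,108), head (323,112) with its stub up-right at (337,96), ring (241,177), riser (329,179) and pad (30,173). Next is the case.

```bash
python3 -m jog '[[[0,-4,0,0,0,0,8.7],[0,-4,0,0,0,0,8.7],[0,-4,0,0,0,0,8.7],[0,-4,0,0,0,0,8.7],[0,-4,0,0,0,0,8.7],[0,-4,0,0,0,0,8.7],[0,-4,0,0,0,0,8.7],[0,-4,0,0,0,0,8.7]]]'
python3 -m jog '[[[0,-4,0,0,0,0,8.7],[0,-4,0,0,0,0,8.7],[0,-4,0,0,0,0,8.7],[0,-4,0,0,0,0,8.7],[0,-4,0,0,0,0,8.7],[0,-4,0,0,0,0,8.7],[-1.5,-4,0,0,0,0,8.7],[-1.5,-3,0,0,0,0,8.7],[0,0,0,0,0,0,8.7]]]'
python3 - <<'E'
from h import *
s,p,Rm=st();print(s['time'],p,Rm.round(3).tolist(),np.round(s['joint_positions'],2))
d=img('wrist','w2.png')
for n,z in [('case',0),('tab',.034),('foam_pad',0),('tweezers',0)]:
    for f in finder.spot_point(n,'wrist')[:3]: print(n,round(f['conf'],2),px(f).round(0),at(d,px(f),z).round(3))
E
```

```text
time: 3.6
position: [0.4596, -0.0074, 0.3185]
tool_rot: [3.141, 0.0, 0.001]
ft_force: [0.4, -0.4, -0.1]
grip_width: 0.999
time: 4.5
position: [0.4262, 0.3067, 0.3188]
tool_rot: [-3.139, -0.016, 0.001]
ft_force: [-0.2, 0.5, -0.0]
grip_width: 1.0
4.5 [0.42623689 0.30667309 0.31877514] [[1.0, 0.01, -0.001], [0.01, -1.0, 0.003], [-0.001, -0.003, -1.0]] [ 0.26  0.09 -0.99  1.57  0.07  1.52 -2.28]
case 0.73 [265. 160.] [0.446 0.335 0.   ]
tab 0.73 [261. 212.] [0.372 0.34  0.034]
foam_pad 0.86 [440. 152.] [0.462 0.066 0.   ]
foam_pad 0.56 [263.  39.] [0.616 0.337 0.   ]
tweezers 0.84 [337. 217.] [0.356 0.219 0.   ]
```

View pics/w2.png

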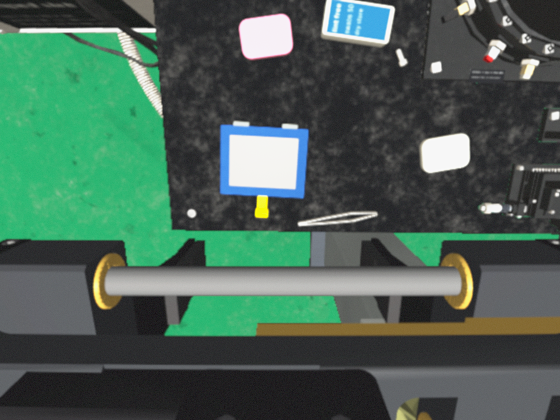

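The wrist view shows the case (264,160), tab (262,208), tweezers (337,217), white pad (445,153) and pink look-alike (265,37). Next I measure the yaws, and also turn the wrist half round to keep joint 7 off its limit.

```bash
python3 - <<'E'
from h import *
d=img('wrist');f=d['frame']
def rect(mask,z,name):
    m=mask.astype(np.uint8);n,l,s,c=cv2.connectedComponentsWithStats(m);i=1+np.argmax(s[1:,4]);
    cn=max(cv2.findContours((l==i).astype(np.uint8),0,1)[0],key=len)[:,0]
    w=np.array([at(d,q,z)[:2] for q in cn.astype(float)],np.float32)
    print(name,s[i],cv2.minAreaRect(w*1000))
I=f.astype(int)
w=(I.min(2)>150)&(np.ptp(I,2)<60)
a=w.copy();a[:, :215]=0;a[:,315:]=0;a[:120]=0;a[205:]=0;rect(a,.046,'label')
a=w.copy();a[:, :400]=0;a[:,490:]=0;a[:120]=0;a[190:]=0;rect(a,.012,'pad')
b=(I[:,:,2]>I[:,:,0]+50);b[230:]=0;b[:110]=0;b[115:215,225:300]|=w[115:215,225:300];rect(b,.046,'lid')
for n,z in [('foam_pad',.012),('case',.046)]:
    for g in finder.trace(n,'wrist')[:1]: rect(g['region'],z,n)
E
python3 -m jog '[[[0,0,0,0,0,-8.5,8.7],[0,0,0,0,0,-8.5,8.7],[0,0,0,0,0,-8.5,8.7],[0,0,0,0,0,-8.5,8.7],[0,0,0,0,0,-8.5,8.7],[0,0,0,0,0,-8.5,8.7],[0,0,0,0,0,-8.5,8.7],[0,0,0,0,0,-8.5,8.7],[0,0,0,0,0,-8.5,8.7],[0,0,0,0,0,-8.5,8.7]]]'
python3 -m jog '[[[0,0,0,0,0,-8.5,8.7],[0,0,0,0,0,-8.5,8.7],[0,0,0,0,0,-8.5,8.7],[0,0,0,0,0,-8.5,8.7],[0,0,0,0,0,-8.5,8.7],[0,0,0,0,0,-8.5,8.7],[0,0,0,0,0,-8.5,8.7],[0,0,0,0,0,-8.5,8.7],[0,0,0,0,0,-8.5,8.7],[0,0,0,0,0,-8.5,8.7],[0,0,0,0,0,-8.5,5],[0,0,0,0,0,0,5]]]'
python3 - <<'E'
from h import *
s,p,Rm=st();print(s['time'],p,Rm.round(3).tolist(),np.round(s['joint_positions'],2))
d=img('wrist','w3.png')
for n,z in [('case',0),('tab',.034)]:
    for f in finder.spot_point(n,'wrist')[:3]: print(n,round(f['conf'],2),px(f).round(0),at(d,px(f),z).round(3))
E
```

```text
label [ 223  140   69   53 3458] ((447.8176574707031, 335.978515625), (94.92719268798828, 71.19634246826172), 87.64054870605469)
pad [ 415  135   49   40 1604] ((461.76788330078125, 64.70297241210938), (52.185997009277344, 72.77015686035156), 10.696401596069336)
lid [    0   110   167   120 18339] ((439.5294189453125, 597.2960205078125), (251.8999481201172, 170.69728088378906), 89.50117492675781)
foam_pad [ 413  135   51   40 1612] ((461.8955078125, 65.50595092773438), (53.106571197509766, 73.64985656738281), 12.688882827758789)
case [ 213  125   88   96 6225] ((436.2728271484375, 336.40570068359375), (121.03999328613281, 133.89695739746094), 88.3675308227539)
time: 5.9
position: [0.4305, 0.3003, 0.3183]
tool_rot: [2.312, 2.127, -0.0]
ft_force: [-0.9, -0.4, -0.0]
grip_width: 0.998
time: 7.1
position: [0.4305, 0.3003, 0.3183]
tool_rot: [-0.043, -3.141, 0.0]
ft_force: [-0.0, 0.1, -0.4]
grip_width: 0.894
7.1 [0.43050153 0.30031402 0.31825396] [[-1.0, 0.028, -0.0], [0.028, 1.0, -0.0], [0.0, -0.0, -1.0]] [ 0.51  0.15 -1.28  1.57  0.15  1.53  0.77]
case 0.82 [304. 185.] [0.45  0.333 0.   ]
tab 0.98 [307. 137.] [0.375 0.337 0.034]
```

```bash
python3 -m jog '[[[1.44,0.9,0,0,0,0,5],[1.44,0.9,0,0,0,0,5],[1.44,0.9,0,0,0,0,5],[1.44,0.9,0,0,0,0,5],[0,0,4,0,0,0,5],[0,0,4,0,0,0,5],[0,0,4,0,0,0,5],[0,0,4,0,0,0,5],[0,0,4,0,0,0,5],[0,0,0,0,0,0,5]]]' 15
python3 - <<'E'
from h import *
s,p,Rm=st();print(s['time'],p,Rm.round(3).tolist(),np.round(s['joint_positions'],2))
d=img('wrist','w3.png')
for n,z in [('case',0),('tab',.034)]:
    for f in finder.spot_point(n,'wrist')[:3]: print(n,round(f['conf'],2),px(f).round(0),at(d,px(f),z).round(3))
E
```

```text
time: 8.25
position: [0.3697, 0.3361, 0.1142]
tool_rot: [-0.04, -3.134, 0.008]
ft_force: [-0.6, -0.1, -0.1]
grip_width: 0.573
8.25 [0.36965113 0.33612823 0.11419383] [[-1.0, 0.025, -0.007], [0.025, 1.0, -0.005], [0.007, -0.005, -1.0]] [ 0.31  0.28 -1.22  1.91  0.29  1.16  0.53]
case 0.89 [284. 286.] [0.451 0.336 0.   ]
tab 0.88 [285. 220.] [0.373 0.338 0.034]
```

View pics/w3.png

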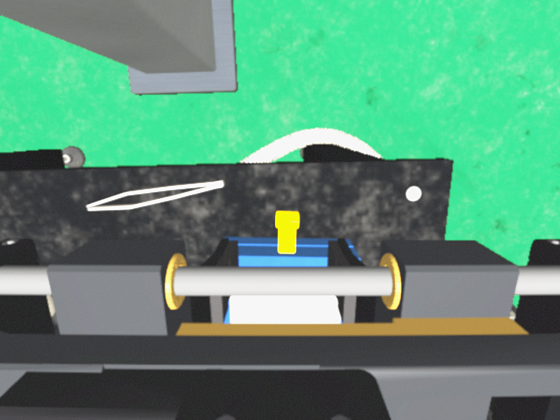

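The tab at (287,215) sits between the jaws, and the tweezers (155,195) are clear. Descending and pinching now.

```bash
python3 -m jog '[[[-0.3,0.2,2,0,0,0,5],[0,0,2,0,0,0,5],[0,0,2,0,0,0,5],[0,0,1.7,0,0,0,5],[0,0,0,0,0,0,5],[0,0,0,0,0,0,0.5],[0,0,0,0,0,0,0.5],[0,0,0,0,0,0,0.5],[0,0,0,0,0,0,0.5],[0,0,0,0,0,0,0.5],[0,0,0,0,0,0,0.5],[0,0,0,0,0,0,0.5]]]' 15
python3 - <<'E'
from h import *
s,p,Rm=st();print(s['time'],p,Rm.round(3).tolist(),np.round(s['joint_positions'],2),s['grip_width']*87)
yaw=np.deg2rad(-2.4);c=np.array([np.cos(yaw),np.sin(yaw)])
def tab(t): return np.array([.048-.124*np.cos(t)+.014*np.sin(t),.020+.124*np.sin(t)+.014*np.cos(t)])
t0=0
last=tab(t0)
for t in np.arange(.1,1.75,.1):
    q=tab(t);dd=q-last;last=q
    w=np.array([*(c*dd[0]),dd[1]]);print(round(t,1),(Rm.T@w*100).round(2))
E
```

```text
time: 9.6
position: [0.3765, 0.3404, 0.0413]
tool_rot: [-0.042, -3.141, 0.0]
ft_force: [0.4, 0.4, 0.3]
grip_width: 0.078
9.6 [0.37649141 0.34038213 0.0413218 ] [[-1.0, 0.027, -0.0], [0.027, 1.0, -0.0], [0.0, -0.0, -1.0]] [ 0.19  0.4  -1.12  1.97  0.42  1.03  0.42] 6.802990378420001
0.1 [-0.2  -0.   -1.23]
0.2 [-0.32 -0.   -1.2 ]
0.3 [-0.44 -0.01 -1.17]
0.4 [-0.56 -0.01 -1.12]
0.5 [-0.67 -0.01 -1.06]
0.6 [-0.77 -0.01 -0.98]
0.7 [-0.86 -0.01 -0.9 ]
0.8 [-0.95 -0.01 -0.81]
0.9 [-1.02 -0.02 -0.71]
1.0 [-1.09 -0.02 -0.61]
1.1 [-1.14 -0.02 -0.5 ]
1.2 [-1.19 -0.02 -0.38]
1.3 [-1.22 -0.02 -0.26]
1.4 [-1.24 -0.02 -0.13]
1.5 [-1.25 -0.02 -0.01]
1.6 [-1.24 -0.02  0.11]
1.7 [-1.22 -0.02  0.24]
```

Run:
```python
from h import *
s,p,Rm=st();print(p,s['grip_width'],s['ft_force'])
d=img('wrist','w4.png');e=img('side');g=img('scene')
a=cv2.resize(e['frame'][120:220,170:310],None,fx=4,fy=4);b=cv2.resize(g['frame'][230:330,180:320],None,fx=4,fy=4)
cv2.imwrite('pics/c4.png',cv2.resize(np.vstack([np.hstack([a,b]),]) ,(800,286))[:,:,::-1])
for c in ['wrist','side','scene']:
    dd={'wrist':d,'side':e,'scene':g}[c]
    for f in finder.spot_point('tab',c)[:2]: print(c,round(f['conf'],2),px(f).round(0),at(dd,px(f),.034).round(3))
```

```text
[0.37649141 0.34038213 0.0413218 ] 0.07819529170597703 [0.42974453 0.36230729 0.34369641]
wrist 0.79 [279. 240.] [0.371 0.339 0.034]
side 0.77 [216. 162.] [0.377 0.355 0.034]
scene 0.83 [249. 303.] [0.369 0.346 0.034]
scene 0.6 [282. 289.] [0.338 0.269 0.034]
```

View pics/c4.png

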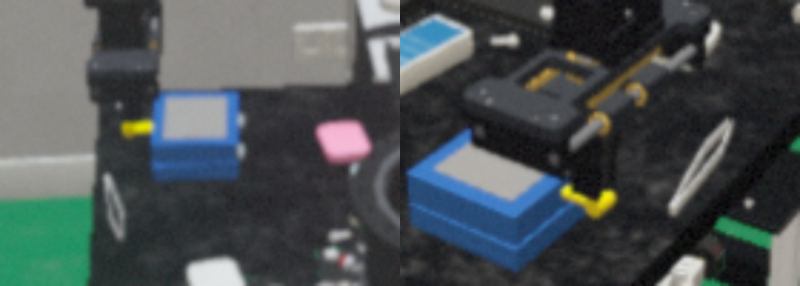

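View pics/w4.png

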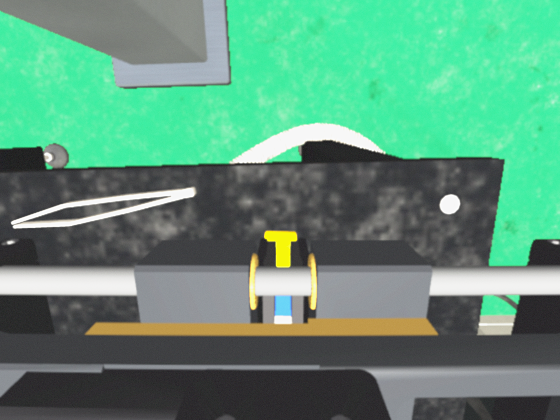

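```bash
python3 -m jog '[[[0,0,0,0,0,0,0.5],[0,0,0,0,0,0,0.5],[0,0,0,0,0,0,0.5]]]' 15
python3 - <<'E'
from h import *
d=img('wrist')
cv2.imwrite('pics/c5.png',cv2.resize(d['frame'][215:335,220:340],None,fx=5,fy=5,interpolation=2)[:,:,::-1])
E
```

```text
time: 10.2
position: [0.3765, 0.3404, 0.0413]
tool_rot: [-0.042, -3.141, 0.0]
ft_force: [0.4, -0.6, -1.4]
grip_width: 0.053
```

View pics/c5.png

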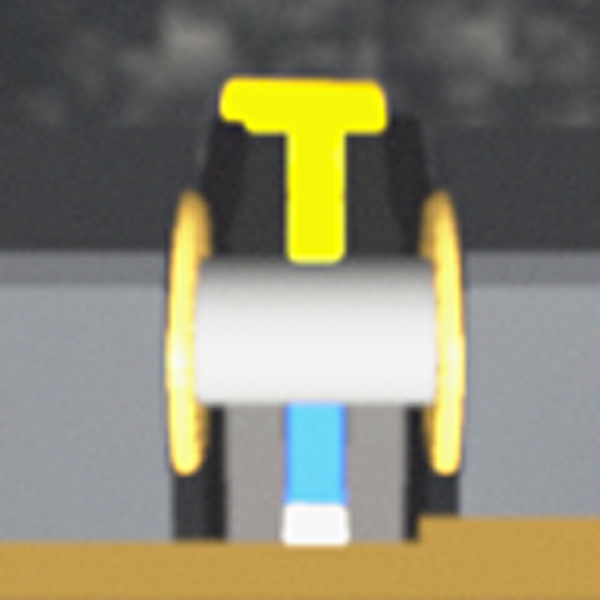

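Run:
```python
from h import *
s,p,Rm=st();w=img('wrist')
print(p,s['grip_width'],'wristcam',np.array(w['pose'])[:3,3].round(4))
for n in ['scene','side','wrist']:
    d=img(n)
    print(n,'tip',proj(d,p+Rm@[0,0,.022]).round(1),'tab(.372,.338,.034)',proj(d,[.372,.338,.034]).round(1),'corner lid front', proj(d,[.398,.276,.046]).round(1))
d=img('scene')
c=cv2.resize(d['frame'][255:330,190:290],None,fx=7,fy=7,interpolation=2)
cv2.imwrite('pics/c6.png',c[:,:,::-1])
```

```text
[0.37648849 0.34039397 0.04129073] 0.05624547897939619 wristcam [0.3063 0.3427 0.2061]
scene tip [247.8 306.6] tab(.372,.338,.034) [250.3 300.6] corner lid front [255.7 277.4]
side tip [216.7 168.3] tab(.372,.338,.034) [215.  164.9] corner lid front [222.8 170.9]
wrist tip [281.7 240.5] tab(.372,.338,.034) [277.4 242.2] corner lid front [170.9 294.4]
```

View pics/c6.png

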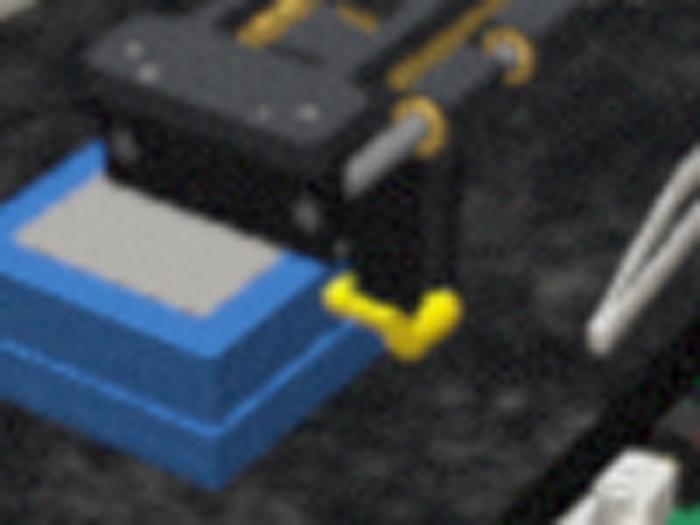

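```bash
python3 -m jog '[[[0,0,0,0,0,0,5],[0,0,0,0,0,0,5],[0,0,0,0,0,0,5],[0,0,0,0,0,0,5],[0,0,0,0,0,0,5],[0,0,0,0,0,0,5],[0.25,0,0.3,0,0,0,5],[0.25,-0.1,0.3,0,0,0,5],[0,0,0,0,0,0,5],[0,0,0,0,0,0,5],[0,0,0,0,0,0,5]]]' 15
python3 -m jog '[[[0,0,0,0,0,0,1],[0,0,0,0,0,0,1],[0,0,0,0,0,0,1],[0,0,0,0,0,0,1],[0,0,0,0,0,0,1],[0,0,0,0,0,0,1],[0,0,0,0,0,0,1],[0,0,0,0,0,0,1],[0,0,0,0,0,0,1]]]' 15
```

```text
time: 11.6
position: [0.3715, 0.3396, 0.0354]
tool_rot: [0.042, 3.141, -0.0]
ft_force: [-0.5, 0.2, -0.3]
grip_width: 0.576
time: 12.5
position: [0.3714, 0.3392, 0.0352]
tool_rot: [-0.042, -3.141, 0.001]
ft_force: [-0.6, -0.9, 0.6]
grip_width: 0.193
```

Gripped: the opening reads 16.8 mm on the 18 mm bar. Swinging the lid up.

```bash
python3 -m jog '[[[-0.2,0,-1.23,0,0,0,1],[-0.32,0,-1.2,0,0,0,1],[-0.44,-0.01,-1.17,0,0,0,1],[-0.56,-0.01,-1.12,0,0,0,1],[0,0,0,0,0,0,1],[0,0,0,0,0,0,1]]]' 20
python3 - <<'E'
from h import *
d=img('wrist')
for f in finder.spot_point('tab','wrist')[:2]: print(f['conf'],px(f),at(d,px(f),.08))
E
python3 -m jog '[[[-0.67,-0.01,-1.06,0,0,0,1],[-0.77,-0.01,-0.98,0,0,0,1],[-0.86,-0.01,-0.9,0,0,0,1],[-0.95,-0.01,-0.81,0,0,0,1],[-1.02,-0.02,-0.71,0,0,0,1],[-1.09,-0.02,-0.61,0,0,0,1],[0,0,0,0,0,0,1],[0,0,0,0,0,0,1]]]'
```

```text
time: 13.1
position: [0.3886, 0.3385, 0.0835]
tool_rot: [0.044, 3.139, 0.0]
ft_force: [4.9, -1.5, -3.4]
grip_width: 0.194
0.71 [280.392 253.218] [0.38950204 0.33774101 0.08      ]
time: 14.0
position: [0.4404, 0.3362, 0.1327]
tool_rot: [-0.043, -3.141, 0.0]
ft_force: [5.3, 0.4, -10.4]
grip_width: 0.17
```

```bash
python3 -m jog '[[[-0.13,0,0.27,0,0,0,1],[0,0,0,0,0,0,1],[0,0,0,0,0,0,1]]]' 20
python3 -m jog '[[[-1.14,-0.02,-0.5,0,0,0,1],[-1.19,-0.02,-0.38,0,0,0,1],[-1.22,-0.02,-0.26,0,0,0,1],[0,0,0,0,0,0,1],[0,0,0,0,0,0,1]]]' 20
```

```text
time: 14.3
position: [0.4391, 0.3365, 0.1309]
tool_rot: [-0.04, -3.138, 0.004]
ft_force: [-3.6, -4.8, 3.0]
grip_width: 0.185
time: 14.8
position: [0.4765, 0.3351, 0.1437]
tool_rot: [-0.042, -3.141, 0.003]
ft_force: [-1.5, -4.5, 8.3]
grip_width: 0.185
```

```bash
python3 -m jog '[[[0,-0.1,-0.15,0,0,0,1],[-1.24,-0.04,-0.13,0,0,0,1],[-1.25,-0.04,-0.01,0,0,0,1],[-1.24,-0.04,0.11,0,0,0,1],[-1.22,-0.04,0.24,0,0,0,1],[0,0,0,0,0,0,1],[0,0,0,0,0,0,1]]]' 20
python3 -m jog '[[[0,0,0,0,0,0,4],[0,0,0,0,0,0,4],[0,0,0,0,0,0,4],[0,0,0,0,0,0,4],[0,0,-3,0,0,0,4],[0,0,-3,0,0,0,4],[0,0,-4,0,0,0,4],[3,0,-4,0,0,0,4],[3,0,-4,0,0,0,8.7],[3,0,0,0,0,0,8.7],[0,0,0,0,0,0,8.7]]]'
python3 - <<'E'
from h import *
s,p,Rm=st();print(s['time'],p,np.round(s['joint_positions'],2))
d=img('wrist','w7.png');
for n in ['side','scene']:
  e=img(n)
  for f in finder.spot_point('tab',n)[:2]: print(n,f['conf'],px(f),at(e,px(f),.14))
E
```

```text
time: 15.5
position: [0.5296, 0.3325, 0.1433]
tool_rot: [0.044, 3.137, 0.006]
ft_force: [1.7, -0.9, 7.7]
grip_width: 0.179
time: 16.6
position: [0.4322, 0.3364, 0.323]
tool_rot: [0.033, 3.139, -0.001]
ft_force: [-0.2, -0.1, -0.3]
grip_width: 0.646
16.6 [0.4321963  0.3363887  0.32300374] [ 0.35  0.23 -1.23  1.51  0.22  1.55  0.67]
side 0.63 [261.912 133.014] [0.52730175 0.33933797 0.14      ]
scene 0.75 [188.272 232.806] [0.52507139 0.33251305 0.14      ]
```

View pics/w7.png

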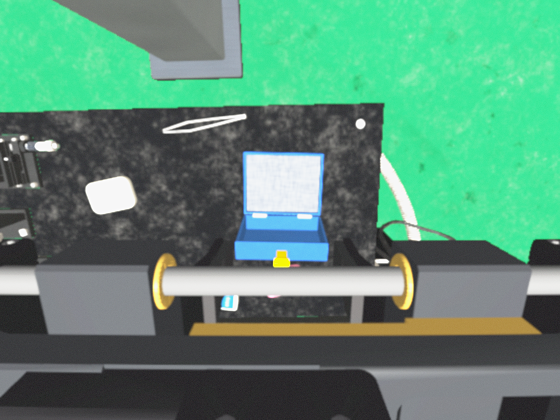

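The lid is open past upright: grey foam floor at (283,183), tab at (281,258). Next I measure the base, then go over the head.

```bash
python3 - <<'E'
from h import *
d=img('wrist');I=d['frame'].astype(int)
m=((I.min(2)>120)&(np.ptp(I,2)<45));m[:145]=0;m[225:]=0;m[:,:235]=0;m[:,335:]=0
n,l,s,c=cv2.connectedComponentsWithStats(m.astype(np.uint8));i=1+np.argmax(s[1:,4]);print(s[i])
cn=max(cv2.findContours((l==i).astype(np.uint8),0,1)[0],key=len)[:,0].astype(float)
w=np.array([at(d,q,.014)[:2] for q in cn],np.float32)*1000
print(cv2.minAreaRect(w))
for f in finder.spot_point('case','wrist')[:2]: print(f['conf'],px(f),at(d,px(f),0))
E
python3 -m jog '[[[0,-4.2,0,0,0,0,8.7],[0,-4.2,0,0,0,0,8.7],[0,-4.2,0,0,0,0,8.7],[0,-4.2,0,0,0,0,8.7],[0,-4.2,0,0,0,0,8.7],[0,-4.2,0,0,0,0,8.7],[0,-4.2,0,0,0,0,8.7],[0,-4.2,0,0,0,0,8.7],[0,-4.2,0,0,0,0,8.7]]]'
python3 -m jog '[[[0,-4.2,0,0,0,0,8.7],[0,-4.2,0,0,0,0,8.7],[0,-4.2,0,0,0,0,8.7],[0,-4.2,0,0,0,0,8.7],[0,-4.2,0,0,0,0,8.7],[0,-4.2,0,0,0,0,8.7],[0,-4.2,0,0,0,0,8.7],[0,-4.2,0,0,0,0,8.7],[0,-4.2,0,0,0,0,8.7]]]'
python3 -m jog '[[[-4,0,1.5,0,0,0,8.7],[-4,0,1.5,0,0,0,8.7],[-4,0,1.5,0,0,0,8.7],[-4,0,1.5,0,0,0,8.7],[0,0,0,0,0,8.2,8.7],[0,0,0,0,0,8.2,8.7],[0,0,0,0,0,8.2,8.7],[0,0,0,0,0,8.2,8.7],[0,0,0,0,0,8.2,8.7],[0,0,0,0,0,0,8.7],[0,0,0,0,0,0,8.7]]]'
python3 - <<'E'
from h import *
s,p,Rm=st();print(s['time'],p,Rm.round(3).tolist(),np.round(s['joint_positions'],2))
d=img('wrist','w8.png')
for n in ['sensor_head','window_cap','kf_ring','riser_block']:
    for f in finder.spot_point(n,'wrist')[:1]: print(n,round(f['conf'],2),px(f).round(0),at(d,px(f),.002).round(4))
E
```

```text
[ 249  153   74   57 4084]
((447.52239990234375, 336.6566162109375), (111.11688995361328, 86.83873748779297), 87.52603149414062)
0.9 [282.52  177.912] [0.44469708 0.33290535 0.        ]
0.51 [283.192 261.114] [0.58623121 0.33030977 0.        ]
time: 17.85
position: [0.4262, -0.0461, 0.3212]
tool_rot: [-0.042, -3.141, -0.0]
ft_force: [0.3, -0.4, -0.5]
grip_width: 0.999
time: 18.75
position: [0.416, -0.4242, 0.3203]
tool_rot: [-0.043, -3.14, -0.002]
ft_force: [1.7, -0.6, 0.9]
grip_width: 1.004
time: 19.85
position: [0.5762, -0.4265, 0.2604]
tool_rot: [-1.134, -2.928, -0.0]
ft_force: [0.2, -0.6, -0.7]
grip_width: 1.0
19.85 [ 0.57617862 -0.42650459  0.26035482] [[-0.739, 0.674, -0.001], [0.674, 0.739, 0.001], [0.001, -0.0, -1.0]] [ 0.82  0.48 -0.33  1.18  0.15  1.51  1.34]
sensor_head 0.66 [290. 149.] [ 0.5524 -0.3908  0.002 ]
kf_ring 0.57 [312.  23.] [ 0.4565 -0.2692  0.002 ]
riser_block 0.72 [238.  95.] [ 0.4559 -0.3939  0.002 ]
```

View pics/w8.png

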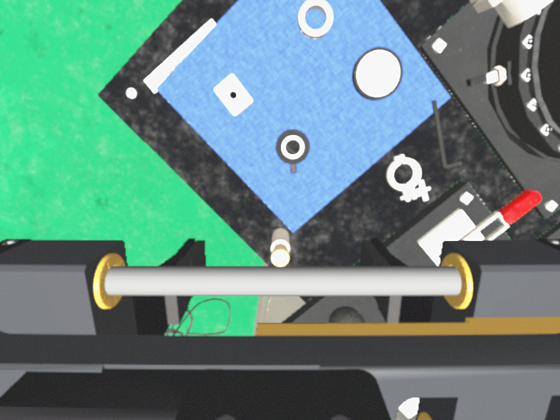

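The head is at (293,146) with its stub pointing straight down the picture, so the jaws are square to it. A small post stands at (281,245), and I check its clearance.

Run:
```python
from h import *
s,p,Rm=st()
d=img('wrist');I=d['frame'].astype(int)
sub=np.zeros(I.shape[:2],bool);sub[122:170,265:320]=1
k=(I[:,:,2]<90)&sub; w=(I.min(2)>150)&sub
cn=max(cv2.findContours(k.astype(np.uint8),0,1)[0],key=len);print(cv2.minEnclosingCircle(cn))
ys,xs=np.where(w);c=np.array([(xs.min()+xs.max())/2,(ys.min()+ys.max())/2]);print(c, at(d,c,.025))
a=at(d,c,.025);print('rel tool cm',(Rm.T@(a-p)*100).round(2), 'head-origin', at(d,[290,149],.002))
e=img('side');print('post base',at(e,[339,374],0),'top at z.06', at(e,[340,345],.06), 'wrist top z.06',at(d,[281,258],.06),at(d,[281,258],.08),at(d,[281,235],0))
```

```text
((292.3461608886719, 146.42308044433594), 5.869731426239014)
[292.  142.5] [ 0.54652802 -0.38273746  0.025     ]
rel tool cm [ 5.13  1.23 23.62] head-origin [ 0.55235016 -0.39066951  0.002     ]
post base [ 0.63347604 -0.49088588  0.        ] top at z.06 [ 0.63626129 -0.46772967  0.06      ] wrist top z.06 [ 0.64208795 -0.48865459  0.06      ] [ 0.63565692 -0.48263993  0.08      ] [ 0.63481101 -0.48241156  0.        ]
```

```bash
python3 -m jog '[[[2.4,0.55,0,0,0,0,8.7],[2.4,0.55,0,0,0,0,8.7],[0,0,4,0,0,0,8.7],[0,0,4,0,0,0,8.7],[0,0,4,0,0,0,8.7],[0,0,4,0,0,0,8.7],[0,0,3,0,0,0,8.7],[0,0,2,0,0,0,8.7],[0,0,1.2,0,0,0,8.7],[0,0,1.0,0,0,0,8.7],[0,0,0,0,0,0,8.7],[0,0,0,0,0,0,8.7]]]'
python3 -m jog '[[[0,0,0.2,0,0,0,3.8],[0,0,0,0,0,0,3.8],[0,0,0,0,0,0,3.8],[0,0,0,0,0,0,3.8],[0,0,0,0,0,0,3.8],[0,0,0,0,0,0,3.8],[0,0,0,0,0,0,3.8],[0,0,0,0,0,0,3.8],[0,0,0,0,0,0,3.8],[0,0,0,0,0,0,3.8]]]' 20
```

```text
time: 21.4
position: [0.5489, -0.3863, 0.0304]
tool_rot: [1.139, 2.926, -0.001]
ft_force: [0.0, -0.5, 1.3]
grip_width: 1.003
time: 22.4
position: [0.5482, -0.3859, 0.0273]
tool_rot: [-1.139, -2.928, 0.0]
ft_force: [-0.7, -0.0, 0.3]
grip_width: 0.438
```

```bash
python3 -m jog '[[[0,0,0,0,0,0,3],[0,0,0,0,0,0,3],[0,0,0,0,0,0,3],[0,0,0,0,0,0,3]]]' 20
python3 - <<'E'
from h import *
d=img('wrist','w9.png')
c=cv2.resize(d['frame'][150:290,190:370],None,fx=4,fy=4,interpolation=2)
cv2.imwrite('pics/c9.png',c[:,:,::-1])
E
```

```text
time: 22.8
position: [0.5482, -0.3859, 0.0274]
tool_rot: [1.14, 2.928, -0.0]
ft_force: [0.2, -0.3, 0.5]
grip_width: 0.349
```

View pics/c9.png

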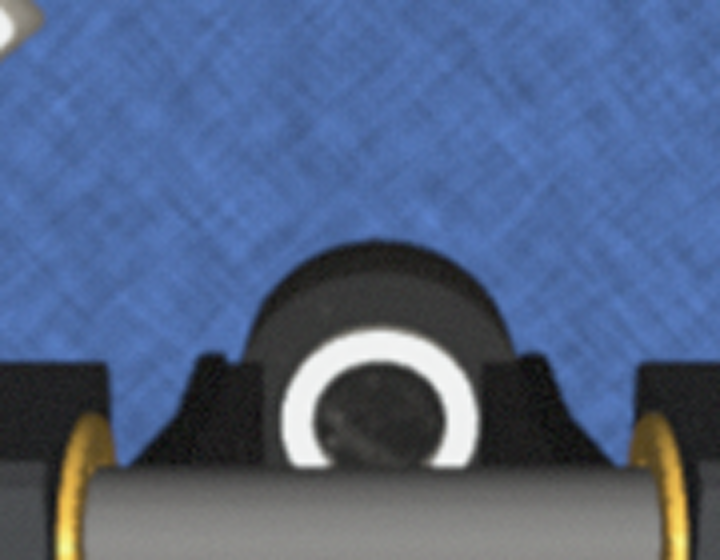

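The fingers sit above the head: the opening went to 30 mm and the tips overlap the disc. So the tips reach less far down than stated. I'll open and feel down gently for the mat.

```bash
python3 -m jog '[[[0,0,0,0,0,0,7],[0,0,0,0,0,0,7],[0,0,0,0,0,0,7],[0,0,0,0,0,0,7],[0,0,0,0,0,0,7],[0,0,0,0,0,0,7],[0,0,0.2,0,0,0,7],[0,0,0.2,0,0,0,7],[0,0,0,0,0,0,7]]]' 20
python3 -m jog '[[[0,0,0.2,0,0,0,7],[0,0,0.2,0,0,0,7],[0,0,0,0,0,0,7]]]' | grep -E 'force|pos'
python3 - <<'E'
from h import *
s,p,Rm=st();print(p,s['ft_force'])
d=img('wrist')
c=cv2.resize(d['frame'][150:290,190:370],None,fx=4,fy=4,interpolation=2);cv2.imwrite('pics/c10.png',c[:,:,::-1])
for z in [.0,.004,.022]:
  print(z,[proj(d,p+Rm@[x,y,z]).round(0).tolist() for x in (.0095,0) for y in (-.035,.035)])
E
```

```text
time: 23.75
position: [0.5478, -0.3857, 0.0228]
tool_rot: [-1.139, -2.927, -0.0]
ft_force: [0.5, -0.9, -0.7]
grip_width: 0.8
position: [0.5479, -0.3857, 0.0189]
ft_force: [0.4, 0.0, 0.3]
[ 0.54792776 -0.38573717  0.01890195] [0.41458055 0.04056593 0.30755365]
0.0 [[219.0, 239.0], [344.0, 239.0], [220.0, 255.0], [343.0, 255.0]]
0.004 [[221.0, 236.0], [342.0, 237.0], [222.0, 252.0], [342.0, 252.0]]
0.022 [[226.0, 227.0], [337.0, 227.0], [227.0, 241.0], [336.0, 241.0]]
```

```bash
python3 -m jog '[[[0,0,0.3,0,0,0,7],[0,0,0.3,0,0,0,7],[0,0,0.3,0,0,0,7],[0,0,0.2,0,0,0,7],[0,0,0,0,0,0,7]]]' 20
python3 -m jog '[[[0,0,0,0,0,0,3.8],[0,0,0,0,0,0,3.8],[0,0,0,0,0,0,3.8],[0,0,0,0,0,0,3.8],[0,0,0,0,0,0,3.8],[0,0,0,0,0,0,3.8],[0,0,0,0,0,0,3.8],[0,0,0,0,0,0,3.8]]]' 20
```

```text
time: 24.6
position: [0.5479, -0.3857, 0.0078]
tool_rot: [-1.139, -2.927, -0.0]
ft_force: [-0.3, -0.9, 0.5]
grip_width: 0.811
time: 25.4
position: [0.5483, -0.3859, 0.0085]
tool_rot: [1.139, 2.927, -0.0]
ft_force: [0.7, 0.2, 1.2]
grip_width: 0.501
```

Held: 43.6 mm on the 44 mm body. The tips effectively sit at the TCP, so the head's underside hangs 6.5 mm below it. Carrying it to the case.

```bash
python3 -m jog '[[[0,0,-2,0,0,0,3.8],[0,0,-4,0,0,0,3.8],[0,0,-4,0,0,0,3.8],[0,0,-4,0,0,0,3.8],[0,0,-4,0,0,0,3.8],[0,0,-4,0,0,0,3.8],[0,0,-4,0,0,0,3.8],[0,0,-4,0,0,0,3.8]]]' 25
python3 -m jog '[[[0,0,0,0,0,-8,3.8],[0,0,0,0,0,-8,3.8],[0,0,0,0,0,-8,3.8],[0,0,0,0,0,-8,3.8],[0,0,0,0,0,-7.9,3.8],[4,0,0,0,0,0,3.8],[4,0,0,0,0,0,3.8],[4,0,0,0,0,0,3.8],[0,0,0,0,0,0,3.8]]]'
python3 -m jog '[[[0.12,4,0,0,0,0,3.8],[0.12,4,0,0,0,0,3.8],[0.12,4,0,0,0,0,3.8],[0.12,4,0,0,0,0,3.8],[0.12,4,0,0,0,0,3.8],[0.12,4,0,0,0,0,3.8],[0.12,4,0,0,0,0,3.8],[0.12,4,0,0,0,0,3.8],[0.12,4,0,0,0,0,3.8]]]'
python3 -m jog '[[[0.12,4,0,0,0,0,3.8],[0.12,4,0,0,0,0,3.8],[0.12,4,0,0,0,0,3.8],[0.12,4,0,0,0,0,3.8],[0.12,4,0,0,0,0,3.8],[0.12,4,0,0,0,0,3.8],[0.12,4,0,0,0,0,3.8],[0.12,4,0,0,0,0,3.8],[0.12,3.8,0,0,0,0,3.8],[0,0,0,0,0,0,3.8],[0,0,0,0,0,0,3.8]]]'
python3 -c "
from h import *
s,p,Rm=st();print(p,np.round(s['joint_positions'],2));print((Rm.T@(np.array([.438,.337,.0215])-p)*100).round(2),Rm.round(3).tolist())"
```

```text
time: 26.2
position: [0.5478, -0.3858, 0.3098]
tool_rot: [-1.14, -2.927, 0.0]
ft_force: [0.0, -0.8, -1.2]
grip_width: 0.494
time: 27.1
position: [0.4225, -0.3822, 0.3084]
tool_rot: [-0.083, -3.136, 0.003]
ft_force: [0.4, -0.9, -0.1]
grip_width: 0.493
time: 28.0
position: [0.434, -0.0182, 0.3084]
tool_rot: [0.071, 3.14, -0.001]
ft_force: [0.1, 0.1, -0.2]
grip_width: 0.496
time: 29.1
position: [0.4385, 0.3397, 0.3079]
tool_rot: [-0.065, -3.139, -0.002]
ft_force: [-0.4, -0.7, -1.0]
grip_width: 0.498
[0.43851045 0.33973293 0.30789367] [ 0.34  0.28 -1.25  1.52  0.26  1.54  0.62]
[-2.000e-02 -3.000e-01  2.864e+01] [[-0.999, 0.041, -0.002], [0.041, 0.999, 0.001], [0.002, 0.001, -1.0]]
```

Down, release, and back up.

```bash
python3 -m jog '[[[0,-0.3,4,0,0,0,3.8],[0,0,4,0,0,0,3.8],[0,0,4,0,0,0,3.8],[0,0,4,0,0,0,3.8],[0,0,4,0,0,0,3.8],[0,0,4,0,0,0,3.8],[0,0,2,0,0,0,3.8],[0,0,1.2,0,0,0,3.8],[0,0,0,0,0,0,3.8],[0,0,0,0,0,0,3.8]]]'
python3 -m jog '[[[0,0,0.5,0,0,0,3.8],[0,0,0.5,0,0,0,3.8],[0,0,0.4,0,0,0,3.8],[0,0,0,0,0,0,3.8],[0,0,0,0,0,0,3.8]]]'
python3 -c "
from h import *
s,p,Rm=st();print(p,s['ft_force'])"
```

```text
time: 30.1
position: [0.4409, 0.3346, 0.0375]
tool_rot: [0.075, 3.139, 0.001]
ft_force: [0.3, 0.0, -0.1]
grip_width: 0.498
time: 30.6
position: [0.4395, 0.3349, 0.0222]
tool_rot: [-0.072, -3.141, 0.0]
ft_force: [0.4, 1.2, -0.8]
grip_width: 0.496
[0.43946068 0.33494371 0.02223364] [ 0.36218908  1.17289788 -0.76999833]
```

```bash
python3 -m jog '[[[0,0,0.1,0,0,0,3.8],[0,0,0,0,0,0,6],[0,0,0,0,0,0,6],[0,0,0,0,0,0,6],[0,0,0,0,0,0,6],[0,0,-1,0,0,0,6],[0,0,-2,0,0,0,6],[0,0,-4,0,0,0,6],[0,0,-4,0,0,0,6],[0,0,-4,0,0,0,6],[0,0,-4,0,0,0,6]]]'
python3 -m jog '[[[0,0,-4,0,0,0,4],[0,0,-4,0,0,0,4],[0,0,-3,0,0,0,4],[0,0,0,0,0,0,4],[0,0,0,0,0,0,4]]]'
python3 - <<'E'
from h import *
s,p,Rm=st();print(s['time'],p,s['grip_width'])
d=img('wrist','w13.png')
cv2.imwrite('pics/c13.png',cv2.resize(d['frame'][130:290,200:370],None,fx=3.5,fy=3.5)[:,:,::-1])
for n in ['sensor_head','tab']:
    for f in finder.spot_point(n,'wrist')[:2]: print(n,round(f['conf'],2),px(f).round(0),at(d,px(f),.014 if n[0]=='s' else .14).round(4))
E
```

```text
time: 31.7
position: [0.4392, 0.3351, 0.2137]
tool_rot: [0.071, 3.14, -0.0]
ft_force: [0.3, -0.1, 0.7]
grip_width: 0.695
time: 32.2
position: [0.4395, 0.3352, 0.322]
tool_rot: [0.072, 3.139, 0.0]
ft_force: [-0.2, 0.5, -0.4]
grip_width: 0.467
32.2 [0.43948374 0.33523367 0.3220137 ] 0.4671912065856495
sensor_head 0.7 [281. 179.] [0.4471 0.3326 0.014 ]
tab 0.78 [284. 260.] [0.5243 0.3338 0.14  ]
```

View pics/c13.png

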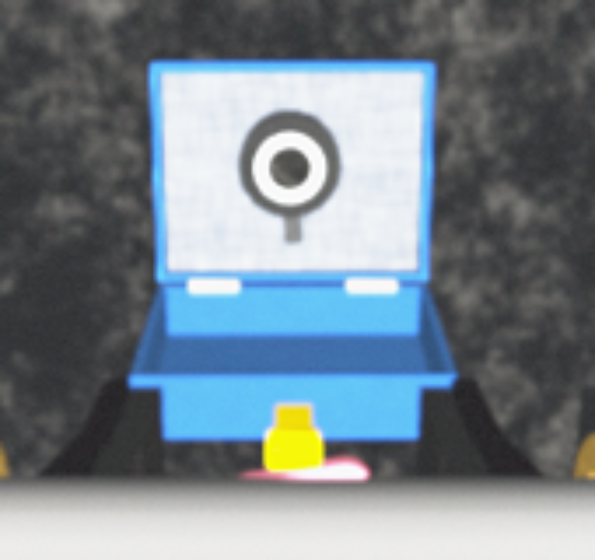

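The head lies in the middle of the case with its ring up (crop 288,167) and its stub towards the hinge. The tab is at crop (293,440). I'll take the tab again and shut the lid.

```bash
python3 -m jog '[[[-3,0.07,0,0,0,0,4],[-3,0.07,0,0,0,0,4],[-2.75,0.07,0,0,0,0,4],[0,0,4,0,0,0,4],[0,0,4,0,0,0,4],[0,0,4,0,0,0,4],[0,0,3,0,0,0,4],[0,0,2,0,0,0,4],[0,0,1.7,0,0,0,4],[0,0,0,0,0,0,4],[0,0,0,0,0,0,4]]]' 15
python3 -m jog '[[[0,0,0,0,0,0,1],[0,0,0,0,0,0,1],[0,0,0,0,0,0,1],[0,0,0,0,0,0,1],[0,0,0,0,0,0,1],[0,0,0,0,0,0,1],[0,0,0,0,0,0,1]]]' 15
```

```text
time: 33.45
position: [0.5271, 0.3332, 0.1345]
tool_rot: [-0.072, -3.14, -0.0]
ft_force: [-0.1, 0.1, 0.3]
grip_width: 0.46
time: 34.15
position: [0.5278, 0.3325, 0.1348]
tool_rot: [0.073, 3.14, -0.001]
ft_force: [0.5, -2.5, 4.6]
grip_width: 0.203
```

```bash
python3 -m jog '[[[1.22,0,-0.24,0,0,0,1],[1.24,0,-0.11,0,0,0,1],[1.25,0,0.01,0,0,0,1],[1.24,0,0.13,0,0,0,1],[0,0,0,0,0,0,1],[0,0,0,0,0,0,1]]]' 15
python3 -m jog '[[[1.22,0,0.26,0,0,0,1],[1.19,0,0.38,0,0,0,1],[1.14,0,0.5,0,0,0,1],[0,0,0,0,0,0,1],[0,0,0,0,0,0,1]]]'
```

```text
time: 34.75
position: [0.4768, 0.3347, 0.1358]
tool_rot: [-0.071, -3.14, 0.002]
ft_force: [0.5, -2.6, -2.5]
grip_width: 0.205
time: 35.25
position: [0.4418, 0.3362, 0.1245]
tool_rot: [-0.072, -3.14, 0.002]
ft_force: [2.2, -4.1, -6.1]
grip_width: 0.202
```

```bash
python3 -m jog '[[[1.0,-0.1,0.75,0,0,0,1],[0.95,0,0.81,0,0,0,1],[0.9,0,0.85,0,0,0,1],[0.82,0,0.92,0,0,0,1],[0,0,0,0,0,0,1],[0,0,0,0,0,0,1]]]' 15
python3 -m jog '[[[0.72,0,1.0,0,0,0,1],[0.64,0,1.06,0,0,0,1],[0.54,0,1.12,0,0,0,1],[0,0,0,0,0,0,1],[0,0,0,0,0,0,1]]]'
```

```text
time: 35.85
position: [0.4036, 0.3379, 0.0922]
tool_rot: [-0.071, -3.137, 0.002]
ft_force: [-4.4, -4.8, 3.7]
grip_width: 0.203
time: 36.35
position: [0.3853, 0.3387, 0.0604]
tool_rot: [-0.072, -3.138, 0.001]
ft_force: [-3.7, -4.9, 1.6]
grip_width: 0.205
```

```bash
python3 -m jog '[[[0.6,-0.05,1.1,0,0,0,1],[0.45,-0.05,1.1,0,0,0,1],[0.25,0,1.0,0,0,0,1],[0,0,0.1,0,0,0,1],[0,0,0,0,0,0,1],[0,0,0,0,0,0,1]]]' 15
python3 -m jog '[[[0,0,0.15,0,0,0,1],[0,0,0,0,0,0,1],[0,0,0,0,0,0,1]]]'
```

```text
time: 36.95
position: [0.3757, 0.339, 0.0275]
tool_rot: [0.074, 3.138, 0.004]
ft_force: [3.9, -2.6, -0.7]
grip_width: 0.203
time: 37.25
position: [0.3757, 0.3391, 0.0269]
tool_rot: [0.073, 3.137, 0.003]
ft_force: [3.1, -3.8, 8.9]
grip_width: 0.207
```

The lid is against its stop (about 9 N up). Releasing, then going to view the cap.

```bash
python3 -m jog '[[[0,0,0,0,0,0,4],[0,0,0,0,0,0,4],[0,0,0,0,0,0,4],[0,0,0,0,0,0,4],[0,0,-2,0,0,0,4],[0,0,-4,0,0,0,4],[0,0,-4,0,0,0,4],[0,0,-4,0,0,0,4],[0,0,-4,0,0,0,8],[0,0,-4,0,0,0,8],[-2.5,0,-4,0,0,0,8],[-2.5,0,-3.5,0,0,0,8]]]'
python3 -c "
from h import *
d=img('scene');print([(f['conf'],at(d,px(f),.034)) for f in finder.spot_point('tab','scene')[:1]])
d=img('wrist');print([(f['conf'],at(d,px(f),.034)) for f in finder.spot_point('tab','wrist')[:1]])"
python3 -m jog '[[[-2.5,-3,0,0,0,0,8],[-0.17,-4,0,0,0,0,8],[-0.17,-4,0,0,0,0,8],[-0.17,-4,0,0,0,0,8],[-0.17,-4,0,0,0,0,8],[-0.17,-4,0,0,0,0,8],[-0.17,-4,0,0,0,0,8],[-0.17,-4,0,0,0,0,8],[-0.17,-4,0,0,0,0,8],[-0.17,-4,0,0,0,0,8]]]'
python3 -m jog '[[[-0.17,-4,0,0,0,0,8],[-0.17,-4,0,0,0,0,8],[-0.17,-4,0,0,0,0,8],[-0.17,-4,0,0,0,0,8],[-0.17,-4,0,0,0,0,8],[-0.17,-4,0,0,0,0,8],[-0.17,-4,0,0,0,0,8],[0,0,0,0,0,7.95,8],[0,0,0,0,0,7.95,8],[0,0,0,0,0,7.95,8],[0,0,0,0,0,7.95,8],[0,0,0,0,0,7.95,8]]]'
python3 -m jog '[[[0,0,0,0,0,7.95,8],[0,0,0,0,0,7.95,8],[0,0,0,0,0,7.95,8],[0,0,0,0,0,7.95,8],[0,0,0,0,0,7.95,8],[0,0,0,0,0,7.95,8],[0,3.3,2,0,0,0,8],[0,3.3,2,0,0,0,8],[0,3.3,2,0,0,0,8],[0,0,0,0,0,0,8],[0,0,0,0,0,0,8]]]'
cat > m.py <<'E'
from h import *
import sys
s,p,Rm=st();print(s['time'],p,Rm.round(3).tolist(),np.round(s['joint_positions'],2))
d=img('wrist')
H={'window_cap':.014,'kf_ring':.016,'riser_block':.020}
for n in H:
    for f in finder.trace(n,'wrist')[:1]:
        g=f['region'].astype(np.uint8);cn=max(cv2.findContours(g,0,1)[0],key=len)[:,0].astype(float)
        w=np.array([at(d,q,H[n])[:2] for q in cn],np.float32)*1000
        print(n,'region conf',round(f['conf'],2),np.array(cv2.minEnclosingCircle(w)[0]).round(1),cv2.minAreaRect(w))
    for f in finder.spot_point(n,'wrist')[:1]:
        a=at(d,px(f),.002);print(n,round(f['conf'],2),px(f).round(0),a.round(4),'tool cm',(Rm.T@(a-p)*100).round(2))
E
python3 m.py
```

```text
time: 38.45
position: [0.4237, 0.3361, 0.3232]
tool_rot: [0.072, 3.137, -0.002]
ft_force: [-1.1, 0.4, -0.2]
grip_width: 0.74
[(0.97, array([0.37091561, 0.34756433, 0.034     ]))]
[(0.89, array([0.37576759, 0.34019992, 0.034     ]))]
time: 39.65
position: [0.4443, -0.0561, 0.3188]
tool_rot: [-0.071, -3.139, 0.0]
ft_force: [1.0, -0.8, -0.5]
grip_width: 0.915
time: 40.85
position: [0.4444, -0.3341, 0.3188]
tool_rot: [-1.141, -2.925, -0.002]
ft_force: [0.3, -0.5, -0.2]
grip_width: 0.92
time: 41.95
position: [0.5433, -0.3341, 0.2583]
tool_rot: [-2.217, -2.22, 0.0]
ft_force: [-0.6, 0.6, 0.7]
grip_width: 0.92
41.95 [ 0.54331413 -0.33407045  0.25831147] [[-0.001, 1.0, -0.003], [1.0, 0.001, 0.003], [0.003, -0.003, -1.0]] [ 0.94  0.33 -0.56  1.4   0.17  1.46  0.39]
window_cap region conf 0.47 [ 457.9 -265.1] ((458.05316162109375, -265.0942687988281), (39.86939239501953, 38.388614654541016), 0.0521651953458786)
window_cap 0.56 [292. 116.] [ 0.5541 -0.2483  0.002 ] tool cm [ 8.5   1.17 25.65]
kf_ring region conf 0.78 [ 458.5 -264.9] ((458.5148010253906, -265.7186279296875), (42.312225341796875, 39.46251678466797), 0.049058638513088226)
kf_ring 0.87 [217. 131.] [ 0.4565 -0.2676  0.002 ] tool cm [ 6.58 -8.59 25.68]
riser_block region conf 0.69 [ 455.4 -395.7] ((455.7479553222656, -395.09503173828125), (34.83572769165039, 42.135807037353516), 85.2947769165039)
riser_block 0.59 [225. 224.] [ 0.4614 -0.396   0.002 ] tool cm [-6.27 -8.12 25.64]
```

Run:
```python
from h import *
s,p,Rm=st();d=img('wrist');I=d['frame'].astype(int)
def blob(m,x0,x1,y0,y1,z,n):
    q=np.zeros(m.shape,np.uint8);q[y0:y1,x0:x1]=m[y0:y1,x0:x1]
    k,l,t,c=cv2.connectedComponentsWithStats(q);i=1+np.argmax(t[1:,4])
    cn=max(cv2.findContours((l==i).astype(np.uint8),0,1)[0],key=len)[:,0].astype(float)
    w=np.array([at(d,u,z)[:2] for u in cn],np.float32)*1000;r=cv2.minAreaRect(w);a=np.array([*r[0],z*1000])/1000
    print(n,t[i],r,'tool cm',(Rm.T@(a-p)*100).round(2))
W=(I.min(2)>130)&(np.ptp(I,2)<60)
blob(W,255,335,75,160,.014,'cap')
blob(W,190,245,105,160,.016,'ring')
blob(W,190,255,195,250,.020,'riser')
```

```text
cap [ 270   89   45   47 1602] ((555.6505737304688, -248.23004150390625), (55.047176361083984, 55.574363708496094), 26.99500274658203) tool cm [ 8.87  1.19 24.74]
ring [199 110  33  34 632] ((457.43109130859375, -265.9509582519531), (41.198665618896484, 41.00863265991211), 87.6175765991211) tool cm [ 7.08 -8.63 24.53]
riser [202 212  33  27 790] ((455.3083801269531, -396.30242919921875), (36.8331298828125, 44.128177642822266), 85.72437286376953) tool cm [-5.96 -8.81 24.15]
```

```bash
python3 -m jog '[[[2.9,0.4,0,0,0,0,8],[2.9,0.4,0,0,0,0,8],[2.95,0.4,0,0,0,0,8],[0,0,4,0,0,0,8],[0,0,4,0,0,0,8],[0,0,4,0,0,0,8],[0,0,4,0,0,0,8],[0,0,4,0,0,0,8],[0,0,2,0,0,0,8],[0,0,0,0,0,0,8],[0,0,0,0,0,0,8]]]' 20
python3 -m jog '[[[0,0,1,0,0,0,8],[0,0,1,0,0,0,8],[0,0,0.7,0,0,0,8],[0,0,0.3,0,0,0,8],[0,0,0,0,0,0,8],[0,0,0,0,0,0,5.5],[0,0,0,0,0,0,5.5],[0,0,0,0,0,0,5.5],[0,0,0,0,0,0,5.5],[0,0,0,0,0,0,5.5],[0,0,0,0,0,0,5.5]]]' 20
python3 -c "
from h import *
d=img('wrist');print(px(finder.spot_point('window_cap','wrist')[0]))"
```

```text
time: 43.45
position: [0.5563, -0.2488, 0.0412]
tool_rot: [2.223, 2.219, 0.001]
ft_force: [0.5, 0.0, 0.5]
grip_width: 0.917
time: 44.55
position: [0.5563, -0.2489, 0.0112]
tool_rot: [2.222, 2.219, -0.0]
ft_force: [-1.0, 0.2, 5.8]
grip_width: 0.641
[281.512 250.908]
```

```bash
python3 -m jog '[[[0,0,-0.3,0,0,0,8],[0,0,0,0,0,0,8],[0,0,0,0,0,0,8],[0,0,0,0,0,0,8],[0,0,0,0,0,0,8],[0,0,0,0,0,0,8],[0,0,0.4,0,0,0,8],[0,0,0.3,0,0,0,8],[0,0,0.2,0,0,0,8],[0,0,0,0,0,0,8],[0,0,0,0,0,0,8]]]' 20
python3 -m jog '[[[0,0,0.2,0,0,0,8],[0,0,0,0,0,0,8]]]' 20
python3 -m jog '[[[0,0,0,0,0,0,5.5],[0,0,0,0,0,0,5.5],[0,0,0,0,0,0,5.5],[0,0,0,0,0,0,5.5],[0,0,0,0,0,0,5.5],[0,0,0,0,0,0,5.5]]]' 20
```

```text
time: 45.75
position: [0.5559, -0.2486, 0.0043]
tool_rot: [-2.223, -2.22, 0.0]
ft_force: [0.5, 0.6, -0.1]
grip_width: 0.913
time: 45.95
position: [0.5558, -0.2486, 0.0023]
tool_rot: [-2.223, -2.22, 0.0]
ft_force: [-0.4, 0.6, 0.0]
grip_width: 0.919
time: 46.55
position: [0.556, -0.2487, 0.0025]
tool_rot: [2.223, 2.22, -0.0]
ft_force: [0.3, 0.3, -0.0]
grip_width: 0.696
```

Cap held (60.6 mm), with its underside 0.5 mm below the TCP. Carrying it to the lid.

```bash
python3 -m jog '[[[0,0,-2,0,0,0,5.5],[0,0,-4,0,0,0,5.5],[0,0,-4,0,0,0,5.5],[0,0,-4,0,0,0,5.5],[0,0,-4,0,0,0,5.5],[0,0,-4,0,0,0,5.5],[0,0,-4,0,0,0,5.5],[0,0,-4,0,0,0,5.5],[0,-3.6,-1.5,0,0,0,5.5],[0,-3.6,0,0,0,0,5.5],[0,-3.6,0,0,0,0,5.5]]]' 25
python3 -m jog '[[[3.9,0,0,0,0,0,5.5],[3.9,0,0,0,0,0,5.5],[3.9,0,0,0,0,0,5.5],[3.9,0,0,0,0,0,5.5],[3.9,0,0,0,0,0,5.5],[3.9,0,0,0,0,0,5.5],[3.9,0,0,0,0,0,5.5]]]'
python3 -m jog '[[[3.9,0,0,0,0,0,5.5],[3.9,0,0,0,0,0,5.5],[3.9,0,0,0,0,0,5.5],[3.9,0,0,0,0,0,5.5],[3.9,0,0,0,0,0,5.5],[3.9,0,0,0,0,0,5.5],[3.9,0,0,0,0,0,5.5],[3.9,0,0,0,0,0,5.5],[0,0,0,0,0,0,5.5],[0,0,0,0,0,0,5.5]]]'
cat > go.py <<'E'
from h import *
import sys
t=np.array([float(v) for v in sys.argv[1:4]])
s,p,Rm=st();print(s['time'],p.round(4),np.round(s['joint_positions'],2),Rm.round(3).tolist());print('tool cm',(Rm.T@(t-p)*100).round(2))
E
python3 go.py .4475 .3366 .0475
```

```text
time: 47.65
position: [0.4471, -0.2482, 0.3179]
tool_rot: [2.221, 2.22, 0.0]
ft_force: [-0.6, -0.7, -0.6]
grip_width: 0.694
time: 48.35
position: [0.4479, 0.0263, 0.3174]
tool_rot: [2.222, 2.219, -0.001]
ft_force: [0.1, -0.1, 0.4]
grip_width: 0.693
time: 49.35
position: [0.4474, 0.3381, 0.3169]
tool_rot: [-2.217, -2.224, 0.002]
ft_force: [0.5, -0.2, -0.1]
grip_width: 0.695
49.35 [0.4474 0.3381 0.3169] [ 0.33  0.29 -1.24  1.49  0.27  1.56 -0.9 ] [[-0.003, 1.0, -0.002], [1.0, 0.003, 0.0], [0.0, -0.002, -1.0]]
tool cm [-0.16  0.05 26.94]
```

```bash
python3 -m jog '[[[-0.15,0,4,0,0,0,5.5],[0,0,4,0,0,0,5.5],[0,0,4,0,0,0,5.5],[0,0,4,0,0,0,5.5],[0,0,4,0,0,0,5.5],[0,0,3,0,0,0,5.5],[0,0,2,0,0,0,5.5],[0,0,1,0,0,0,5.5],[0,0,0,0,0,0,5.5],[0,0,0,0,0,0,5.5]]]'
python3 go.py .4475 .3366 .0475
python3 -m jog '[[[0,0,0.3,0,0,0,5.5],[0,0,0.3,0,0,0,5.5],[0,0,0.2,0,0,0,5.5],[0,0,0,0,0,0,5.5],[0,0,0,0,0,0,5.5]]]'
python3 go.py .4475 .3366 .0475
```

```text
time: 50.35
position: [0.45, 0.3346, 0.0585]
tool_rot: [2.224, 2.217, 0.002]
ft_force: [-0.0, -0.6, 0.3]
grip_width: 0.692
50.35 [0.45   0.3346 0.0585] [ 0.2   0.49 -1.08  1.83  0.49  1.11 -1.06] [[0.003, 1.0, 0.002], [1.0, -0.003, 0.0], [0.0, 0.002, -1.0]]
tool cm [ 0.2  -0.25  1.1 ]
time: 50.85
position: [0.4487, 0.3351, 0.0494]
tool_rot: [2.223, 2.22, -0.0]
ft_force: [0.1, -0.8, 0.2]
grip_width: 0.687
50.85 [0.4487 0.3351 0.0494] [ 0.19  0.51 -1.07  1.84  0.5   1.1  -1.07] [[0.001, 1.0, -0.0], [1.0, -0.001, -0.0], [-0.0, -0.0, -1.0]]
tool cm [ 0.15 -0.12  0.19]
```

```bash
python3 -m jog '[[[0.1,-0.1,0.2,0,0,0,5.5],[0,0,0,0,0,0,5.5],[0,0,0,0,0,0,5.5]]]'
python3 -m jog '[[[0,0,0.1,0,0,0,5.5],[0,0,0,0,0,0,5.5],[0,0,0,0,0,0,5.5]]]'
```

```text
time: 51.15
position: [0.4476, 0.3361, 0.0473]
tool_rot: [2.223, 2.22, -0.0]
ft_force: [0.4, -0.1, -1.0]
grip_width: 0.69
time: 51.45
position: [0.4479, 0.3361, 0.0465]
tool_rot: [2.223, 2.22, 0.0]
ft_force: [-0.3, 0.2, -0.0]
grip_width: 0.69
```

```bash
python3 -m jog '[[[0,0,0.1,0,0,0,5.5],[0,0,0,0,0,0,5.5],[0,0,0,0,0,0,5.5]]]'
```

```text
time: 51.75
position: [0.4478, 0.3362, 0.0464]
tool_rot: [2.223, 2.219, -0.0]
ft_force: [-2.8, -1.2, 7.7]
grip_width: 0.688
```

Contact came exactly at lid height, so the lid is fully shut. Releasing, then moving to the ring.

```bash
python3 -m jog '[[[0,0,0,0,0,0,7.5],[0,0,0,0,0,0,7.5],[0,0,0,0,0,0,7.5],[0,0,0,0,0,0,7.5],[0,0,0,0,0,0,7.5],[0,0,-2,0,0,0,7.5],[0,0,-4,0,0,0,7.5],[0,0,-4,0,0,0,7.5],[0,0,-4,0,0,0,7.5],[0,0,-4,0,0,0,7.5],[-3,0,-4,0,0,0,7],[-4,0,-5,0,0,0,7]]]'
python3 - <<'E'
from h import *
d=img('wrist')
for n,z in [('window_cap',.046),('tab',.034),('case',0)]:
  for f in finder.spot_point(n,'wrist')[:1]: print(n,f['conf'],at(d,px(f),z).round(4))
E
python3 -m jog '[[[-4,0,0,0,0,0,7],[-4,0,0,0,0,0,7],[-4,0,0,0,0,0,7],[-4,0,0,0,0,0,7],[-4,0,0,0,0,0,7],[-4,0,0,0,0,0,7],[-4,0,0,0,0,0,7]]]'
python3 -m jog '[[[-4,0,0,0,0,0,7],[-4,0,0,0,0,0,7],[-4,0,0,0,0,0,7],[-4,0,0,0,0,0,7],[-4,0,0,0,0,0,7],[-3,0.5,2,0,0,0,6],[-1,0.5,3,0,0,0,6],[0,0,0,0,0,0,6],[0,0,0,0,0,0,6]]]'
python3 go.py .4575 -.266 .004
```

```text
time: 52.95
position: [0.4468, 0.2755, 0.3059]
tool_rot: [-2.218, -2.224, -0.0]
ft_force: [0.2, -1.9, 0.4]
grip_width: 0.816
window_cap 0.59 [0.448  0.3347 0.046 ]
tab 0.77 [0.3696 0.3404 0.034 ]
time: 53.85
position: [0.4464, -0.0052, 0.3028]
tool_rot: [-2.218, -2.222, 0.002]
ft_force: [0.4, -0.0, 0.8]
grip_width: 0.806
time: 54.75
position: [0.457, -0.2428, 0.2532]
tool_rot: [-2.217, -2.22, -0.001]
ft_force: [-1.0, -0.5, 0.8]
grip_width: 0.69
54.75 [ 0.457  -0.2428  0.2532] [ 1.11  0.06 -0.69  1.7   0.04  1.4   0.41] [[-0.002, 1.0, -0.003], [1.0, 0.002, 0.003], [0.003, -0.003, -1.0]]
tool cm [-2.41  0.11 24.91]
```

```bash
python3 -m jog '[[[-2.4,0.1,4,0,0,0,6],[0,0,4,0,0,0,6],[0,0,4,0,0,0,6],[0,0,4,0,0,0,6],[0,0,4,0,0,0,6],[0,0,2.5,0,0,0,6],[0,0,1,0,0,0,6],[0,0,0.7,0,0,0,6],[0,0,0.5,0,0,0,6],[0,0,0,0,0,0,6],[0,0,0,0,0,0,6]]]' 20
python3 go.py .4575 -.266 .004
python3 -m jog '[[[0,0,0.2,0,0,0,6],[0,0,0,0,0,0,6],[0,0,0,0,0,0,3.5],[0,0,0,0,0,0,3.5],[0,0,0,0,0,0,3.5],[0,0,0,0,0,0,3.5],[0,0,0,0,0,0,3.5],[0,0,0,0,0,0,3.5]]]' 20
```

```text
time: 55.85
position: [0.4587, -0.2697, 0.0087]
tool_rot: [2.222, 2.218, 0.0]
ft_force: [-0.9, -0.7, 0.4]
grip_width: 0.69
55.85 [ 0.4587 -0.2697  0.0087] [ 1.04  0.35 -0.64  1.94  0.26  0.93  0.28] [[0.002, 1.0, 0.002], [1.0, -0.002, -0.001], [-0.001, 0.002, -1.0]]
tool cm [ 0.37 -0.12  0.47]
time: 56.65
position: [0.4579, -0.2693, 0.0055]
tool_rot: [2.223, 2.22, -0.0]
ft_force: [0.3, -0.3, 0.0]
grip_width: 0.448
```

Ring held (39 mm). Carrying it to beside the pad and measuring the pad from overhead.

```bash
python3 -m jog '[[[0,0,-2,0,0,0,3.5],[0,0,-4,0,0,0,3.5],[0,0,-4,0,0,0,3.5],[0,0,-4,0,0,0,3.5],[0,0,-4,0,0,0,3.5],[0,0,-4,0,0,0,3.5],[0,0,-4,0,0,0,3.5],[0,0,-4.5,0,0,0,3.5],[4,0,0,0,0,0,3.5],[4,0,0,0,0,0,3.5],[4,0,0,0,0,0,3.5],[4,0,0,0,0,0,3.5]]]' 20
python3 -m jog '[[[4,0,0,0,0,0,3.5],[4,0,0,0,0,0,3.5],[4,0,0,0,0,0,3.5],[0,0,0,0,0,0,3.5],[0,0,0,0,0,0,3.5]]]'
python3 - <<'E'
from h import *
s,p,Rm=st();print(s['time'],p.round(4),s['grip_width'],Rm.round(3).tolist())
d=img('wrist','w14.png');print(np.array(d['pose'])[:3,3].round(3))
for n,z in [('foam_pad',.012)]:
  for f in finder.trace(n,'wrist')[:2]:
    cn=max(cv2.findContours(f['region'].astype(np.uint8),0,1)[0],key=len)[:,0].astype(float)
    w=np.array([at(d,q,z)[:2] for q in cn],np.float32)*1000;print(f['conf'],px(f),cv2.minAreaRect(w))
  for f in finder.spot_point(n,'wrist')[:2]: print(f['conf'],at(d,px(f),0).round(4))
for f in finder.spot_point('kf_ring','wrist')[:1]: print('ring',f['conf'],px(f),at(d,px(f),p[2]-.0035),'tool',(Rm.T@(at(d,px(f),p[2]-.0035)-p)).round(4))
E
```

```text
time: 57.85
position: [0.4579, -0.1075, 0.3104]
tool_rot: [2.223, 2.22, -0.001]
ft_force: [1.9, -0.7, -0.4]
grip_width: 0.449
time: 58.35
position: [0.4581, 0.0117, 0.3105]
tool_rot: [2.219, 2.222, -0.002]
ft_force: [-0.2, -0.6, -1.1]
grip_width: 0.448
58.35 [0.4581 0.0117 0.3105] 0.44811162034960045 [[-0.001, 1.0, 0.0], [1.0, 0.001, -0.002], [-0.002, 0.0, -1.0]]
[0.458 0.083 0.475]
0.8 [281.792 139.104] ((460.6557312011719, 64.1072006225586), (50.453182220458984, 69.6791000366211), 11.582035064697266)
0.77 [0.4568 0.0643 0.    ]
```

View pics/w14.png

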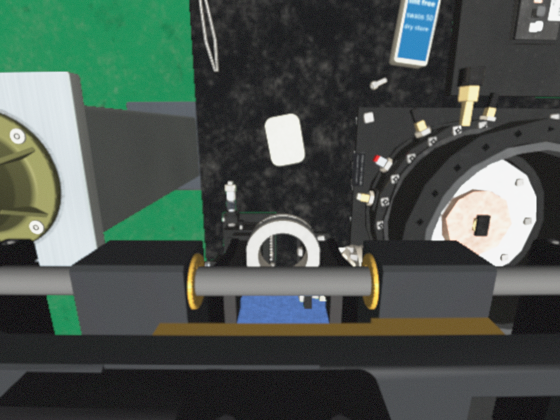

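The pad is at (285,140), with a fitted size of 50.5×69.7 mm, which is right. The ring hangs level in the jaws at (282,253).

Run:
```python
from h import *
s,p,Rm=st();d=img('wrist')
a=at(d,[282.5,252.5],p[2]+.0105);off=Rm.T@(a-p);print('ring off tool cm',(off*100).round(2))
t=np.array([.4607,.064,.012+.0035+.001])
print('move for TCP->pad',(Rm.T@(t-p)*100).round(2))
```

```text
ring off tool cm [ 0.6   0.02 -1.05]
move for TCP->pad [ 5.46  0.24 29.38]
```

```bash
python3 -m jog '[[[2.5,0.1,0,0,0,0,3.5],[2.5,0.1,0,0,0,0,3.5],[0,0,4,0,0,0,3.5],[0,0,4,0,0,0,3.5],[0,0,4,0,0,0,3.5],[0,0,4,0,0,0,3.5],[0,0,4,0,0,0,3.5],[0,0,4,0,0,0,3.5],[0,0,3,0,0,0,3.5],[0,0,1.3,0,0,0,3.5],[0,0,0,0,0,0,3.5],[0,0,0,0,0,0,3.5]]]'
python3 go.py .4607 .060 .0165
```

```text
time: 59.8
position: [0.4607, 0.0606, 0.0277]
tool_rot: [-2.224, -2.218, -0.001]
ft_force: [-0.9, 0.1, 0.6]
grip_width: 0.447
59.8 [0.4607 0.0606 0.0277] [ 0.78  0.26 -1.04  2.08  0.28  0.95 -0.42] [[0.002, 1.0, -0.0], [1.0, -0.002, 0.001], [0.001, -0.0, -1.0]]
tool cm [-0.06  0.    1.12]
```

```bash
python3 -m jog '[[[0,0,0.4,0,0,0,3.5],[0,0,0.4,0,0,0,3.5],[0,0,0.3,0,0,0,3.5],[0,0,0,0,0,0,3.5],[0,0,0,0,0,0,3.5]]]'
python3 -m jog '[[[0,0,0.1,0,0,0,3.5],[0,0,0,0,0,0,3.5],[0,0,0,0,0,0,3.5]]]'
```

```text
time: 60.3
position: [0.4604, 0.0608, 0.0166]
tool_rot: [2.223, 2.22, -0.0]
ft_force: [0.2, 0.4, -0.1]
grip_width: 0.445
time: 60.6
position: [0.4605, 0.0608, 0.0155]
tool_rot: [2.223, 2.22, 0.0]
ft_force: [-0.3, -0.0, -0.3]
grip_width: 0.447
```

```bash
python3 -m jog '[[[0,0,0.05,0,0,0,3.5],[0,0,0,0,0,0,5.5],[0,0,0,0,0,0,5.5],[0,0,0,0,0,0,5.5],[0,0,0,0,0,0,5.5],[0,0,-1.5,0,0,0,5.5],[0,0,-4,0,0,0,5.5],[0,0,-4,0,0,0,5.5],[0,0,-4,0,0,0,5.5],[0,0,-4,0,0,0,5.5],[0,0,-4,0,0,0,5.5],[-3,0,-4,0,0,0,5.5]]]'
python3 -m jog '[[[-4,0,-4,0,0,0,5.5],[0,0,0,0,0,0,5.5],[0,0,0,0,0,0,5.5]]]'
python3 - <<'E'
from h import *
s,p,Rm=st();print(s['time'],p.round(4),s['grip_width'])
d=img('wrist','w15.png')
for f in finder.spot_point('kf_ring','wrist')[:1]: print('ring',f['conf'],px(f),at(d,px(f),.012).round(4))
for f in finder.trace('kf_ring','wrist')[:1]:
    cn=max(cv2.findContours(f['region'].astype(np.uint8),0,1)[0],key=len)[:,0].astype(float)
    w=np.array([at(d,q,.026)[:2] for q in cn],np.float32)*1000;print(f['conf'],cv2.minAreaRect(w))
g=np.vstack([np.hstack([cv2.resize(d['frame'][80:220,200:400],None,fx=2,fy=2)]),])
e=img('scene')['frame'][220:330,150:350]
cv2.imwrite('pics/c15.png',np.vstack([g,cv2.resize(e,(400,220))])[:,:,::-1])
E
```

```text
time: 61.8
position: [0.4602, 0.0349, 0.2719]
tool_rot: [2.214, 2.227, 0.001]
ft_force: [1.0, -1.5, -0.5]
grip_width: 0.631
time: 62.1
position: [0.4606, -0.0051, 0.3056]
tool_rot: [2.225, 2.217, 0.001]
ft_force: [0.5, 0.9, -1.1]
grip_width: 0.633
62.1 [ 0.4606 -0.0051  0.3056] 0.6332627539110912
ring 0.79 [285.376 129.192] [0.4651 0.0623 0.012 ]
0.77 ((459.5873718261719, 65.17041015625), (39.23122787475586, 36.86940383911133), 63.13410186767578)
```

View pics/c15.png

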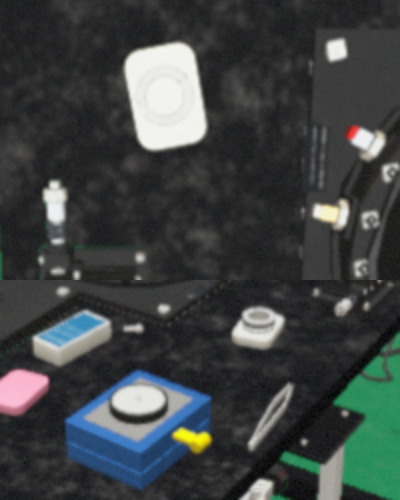

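In the crop the ring sits centred on the pad (165,97). Below, the cap is in the middle of the shut lid (138,400). Now the riser.

```bash
python3 -m jog '[[[-4,0,0,0,0,0,6.5],[-4,0,0,0,0,0,6.5],[-4,0,0,0,0,0,6.5],[-4,0,0,0,0,0,6.5],[-4,0,0,0,0,0,6.5],[-4,0,0,0,0,0,6.5],[-4,0,0,0,0,0,6.5],[-4,0,0,0,0,0,6.5],[-4,0,0,0,0,0,6.5],[-4,0,0,0,0,0,6.5]]]'
python3 -m jog '[[[-4,0,2,0,0,0,6.5],[-2,0,3,0,0,0,6.5],[0,0,0,0,0,4.3,6.5],[0,0,0,0,0,0,6.5],[0,0,0,0,0,0,6.5]]]'
python3 m.py | grep -v -E 'cap|ring'
python3 - <<'E'
from h import *
s,p,Rm=st();d=img('wrist');I=d['frame'].astype(int)
c=proj(d,[.4553,-.3975,.02]).astype(int);print(c)
m=((I.min(2)>130)&(np.ptp(I,2)<60)).astype(np.uint8);q=np.zeros_like(m);q[c[1]-32:c[1]+32,c[0]-36:c[0]+36]=m[c[1]-32:c[1]+32,c[0]-36:c[0]+36]
k,l,t,_=cv2.connectedComponentsWithStats(q);i=1+np.argmax(t[1:,4])
cn=max(cv2.findContours((l==i).astype(np.uint8),0,1)[0],key=len)[:,0].astype(float)
w=np.array([at(d,u,.02)[:2] for u in cn],np.float32)*1000;r=cv2.minAreaRect(w);a=np.array([*r[0],6.])/1000
print(t[i],r,'tool',(Rm.T@(a-p)*100).round(2))
E
```

```text
time: 63.3
position: [0.46, -0.405, 0.3042]
tool_rot: [-2.22, -2.221, -0.001]
ft_force: [0.9, 0.0, 0.6]
grip_width: 0.747
time: 63.8
position: [0.4606, -0.4632, 0.2553]
tool_rot: [-2.3, -2.139, -0.001]
ft_force: [-0.1, 0.2, 0.8]
grip_width: 0.75
63.8 [ 0.46063888 -0.46324565  0.25525102] [[0.073, 0.997, 0.0], [0.997, -0.073, 0.001], [0.001, 0.0, -1.0]] [ 1.23  0.38 -0.65  1.37  0.23  1.47  0.52]
riser_block region conf 0.64 [ 454. -398.] ((453.9994201660156, -398.0926513671875), (29.161792755126953, 38.937644958496094), 85.94514465332031)
riser_block 0.68 [277. 129.] [ 0.4579 -0.3952  0.002 ] tool cm [ 6.74 -0.78 25.33]
[274 130]
[257 117  35  28 897] ((454.1610107421875, -397.91741943359375), (32.77885055541992, 42.72605895996094), 85.74273681640625) tool [ 6.61 -1.08 24.99]
```

```bash
python3 -m jog '[[[3.3,-0.5,0,0,0,0,6.5],[3.25,-0.55,0,0,0,0,6.5],[0,0,4,0,0,0,6.5],[0,0,4,0,0,0,6.5],[0,0,4,0,0,0,6.5],[0,0,4,0,0,0,6.5],[0,0,4,0,0,0,6.5],[0,0,2,0,0,0,6.5],[0,0,1.2,0,0,0,6.5],[0,0,1,0,0,0,6.5],[0,0,0,0,0,0,6.5],[0,0,0,0,0,0,6.5]]]' 20
python3 go.py .454 -.398 .007
python3 -m jog '[[[0,0,0.4,0,0,0,6.5],[0,0,0.2,0,0,0,6.5],[0,0,0,0,0,0,3.4],[0,0,0,0,0,0,3.4],[0,0,0,0,0,0,3.4],[0,0,0,0,0,0,3.4],[0,0,0,0,0,0,3.4],[0,0,0,0,0,0,3.4],[0,0,0,0,0,0,3.4]]]' 20
```

```text
time: 65.4
position: [0.4549, -0.399, 0.0145]
tool_rot: [2.303, 2.134, 0.0]
ft_force: [-0.3, -0.9, 1.1]
grip_width: 0.746
65.4 [ 0.4549 -0.399   0.0145] [ 1.18  0.48 -0.62  1.76  0.32  1.    0.36] [[0.076, 0.997, 0.001], [0.997, -0.076, -0.001], [-0.001, 0.001, -1.0]]
tool cm [ 0.1  -0.1   0.75]
time: 66.3
position: [0.4542, -0.3985, 0.0075]
tool_rot: [2.305, 2.135, -0.0]
ft_force: [0.7, -0.2, 0.6]
grip_width: 0.462
```

```bash
python3 -m jog '[[[0,0,-2,0,0,0,3.4],[0,0,-4,0,0,0,3.4],[0,0,-4,0,0,0,3.4],[0,0,-4,0,0,0,3.4],[0,0,-4,0,0,0,3.4],[0,0,-4,0,0,0,3.4],[0,0,-4,0,0,0,3.4],[0,0,-4,0,0,0,3.4],[0,0,0,0,0,-8,3.4],[0,0,0,0,0,-8,3.4]]]' 25
python3 -m jog '[[[3.8,0.71,0,0,0,0,3.4],[3.8,0.71,0,0,0,0,3.4],[3.8,0.71,0,0,0,0,3.4],[3.8,0.71,0,0,0,0,3.4],[3.8,0.71,0,0,0,0,3.4],[3.8,0.71,0,0,0,0,3.4],[3.8,0.71,0,0,0,0,3.4]]]'
python3 -m jog '[[[3.8,0.71,0,0,0,0,3.4],[3.8,0.71,0,0,0,0,3.4],[3.8,0.71,0,0,0,0,3.4],[3.8,0.71,0,0,0,0,3.4],[3.8,0.71,0,0,0,0,3.4],[3.8,0.71,0,0,0,0,3.4],[3.8,0.71,0,0,0,0,3.4],[0,0,0,0,0,0,3.4],[0,0,0,0,0,0,3.4],[0,0,0,0,0,0,3.4]]]'
python3 go.py .4446 .1424 .006
```

```text
time: 67.3
position: [0.4548, -0.3986, 0.3091]
tool_rot: [1.976, 2.438, -0.001]
ft_force: [0.4, -0.6, -1.1]
grip_width: 0.457
time: 68.0
position: [0.4489, -0.1261, 0.3071]
tool_rot: [1.985, 2.435, -0.001]
ft_force: [0.3, 0.8, -0.0]
grip_width: 0.455
time: 69.0
position: [0.4444, 0.1415, 0.3071]
tool_rot: [1.987, 2.433, -0.001]
ft_force: [0.7, -0.0, 0.1]
grip_width: 0.456
69.0 [0.4444 0.1415 0.3071] [ 1.04 -0.22 -1.21  1.71 -0.2   1.51  0.06] [[-0.2, 0.98, -0.0], [0.98, 0.2, -0.001], [-0.001, -0.0, -1.0]]
tool cm [ 0.11  0.05 30.11]
```

```bash
python3 -m jog '[[[0.1,0.05,4,0,0,0,3.4],[0,0,4,0,0,0,3.4],[0,0,4,0,0,0,3.4],[0,0,4,0,0,0,3.4],[0,0,4,0,0,0,3.4],[0,0,4,0,0,0,3.4],[0,0,3,0,0,0,3.4],[0,0,1.5,0,0,0,3.4],[0,0,0,0,0,0,3.4],[0,0,0,0,0,0,3.4],[0,0,0,0,0,0,3.4]]]'
python3 go.py .4446 .1424 .006
```

```text
time: 70.1
position: [0.4458, 0.1434, 0.0233]
tool_rot: [1.986, 2.432, 0.002]
ft_force: [-0.4, -0.9, -1.1]
grip_width: 0.456
70.1 [0.4458 0.1434 0.0233] [ 0.7   0.35 -1.18  2.07  0.4   0.97 -0.49] [[-0.2, 0.98, 0.002], [0.98, 0.2, -0.0], [-0.001, 0.002, -1.0]]
tool cm [-0.07 -0.14  1.73]
```

```bash
python3 -m jog '[[[-0.05,-0.1,0.6,0,0,0,3.4],[0,0,0.5,0,0,0,3.4],[0,0,0.4,0,0,0,3.4],[0,0,0.2,0,0,0,3.4],[0,0,0,0,0,0,3.4],[0,0,0,0,0,0,3.4]]]'
python3 go.py .4446 .1424 .006
```

```text
time: 70.7
position: [0.4438, 0.143, 0.0054]
tool_rot: [1.985, 2.435, -0.001]
ft_force: [-1.9, -1.5, 3.1]
grip_width: 0.456
70.7 [0.4438 0.143  0.0054] [ 0.67  0.38 -1.15  2.09  0.43  0.94 -0.52] [[-0.201, 0.98, -0.0], [0.98, 0.201, -0.001], [-0.0, -0.0, -1.0]]
tool cm [-0.07  0.07 -0.06]
```

Contact with the bench. Releasing, rising and backing off to view everything.

```bash
python3 -m jog '[[[0,0,0,0,0,0,6],[0,0,0,0,0,0,6],[0,0,0,0,0,0,6],[0,0,0,0,0,0,6],[0,0,0,0,0,0,6],[0,0,-1.5,0,0,0,6],[0,0,-4,0,0,0,6],[0,0,-4,0,0,0,6],[0,0,-4,0,0,0,6],[0,0,-4,0,0,0,6],[0,0,-4,0,0,0,6],[-3,0,-4,0,0,0,6]]]'
python3 -m jog '[[[-3,0,-4,0,0,0,6],[-2,0,-1,0,0,0,6],[0,0,0,0,0,0,6],[0,0,0,0,0,0,6],[0,0,0,0,0,0,6]]]'
python3 - <<'E'
from h import *
s,p,Rm=st();print(s['time'],p.round(4),s['grip_width'],np.round(s['joint_positions'],2))
d=img('wrist');e=img('scene')
cs=np.array([.4607,.064]);y=np.array([-.201,.98]);x=np.array([.98,.201])
for n,z in [('riser_block',.018),('foam_pad',.012),('kf_ring',.026),('window_cap',.058)]:
  for f in finder.trace(n,'wrist')[:2]:
    cn=max(cv2.findContours(f['region'].astype(np.uint8),0,1)[0],key=len)[:,0].astype(float)
    w=np.array([at(d,q,z)[:2] for q in cn],np.float32)*1000;r=cv2.minAreaRect(w);c=np.array(r[0])/1000-cs
    print(n,round(f['conf'],2),np.round(r[0],1),np.round(r[1],1),round(r[2],1),'pad frame mm',(c@x*1000).round(1),(c@y*1000).round(1))
for n,z in [('tab',.034),('tweezers',0),('window_cap',.046)]:
  for c,dd in [('wrist',d),('scene',e)]:
    for f in finder.spot_point(n,c)[:1]: print(n,c,round(f['conf'],2),at(dd,px(f),z).round(3))
g=d['frame'][:235,:];h=cv2.resize(e['frame'][210:330,130:350],(560,305))
cv2.imwrite('pics/c16.png',np.vstack([g,h])[:,:,::-1])
E
```

```text
time: 71.9
position: [0.449, 0.1178, 0.2622]
tool_rot: [1.974, 2.44, -0.0]
ft_force: [2.4, -0.5, -0.7]
grip_width: 0.687
time: 72.4
position: [0.4591, 0.0663, 0.3093]
tool_rot: [-1.982, -2.436, 0.001]
ft_force: [1.0, -0.9, -0.1]
grip_width: 0.693
72.4 [0.4591 0.0663 0.3093] 0.6925875238233813 [ 1.06 -0.17 -1.1   1.71 -0.15  1.51  0.17]
riser_block 0.88 [443.3 144.1] [39.6 28.6] 11.9 pad frame mm -1.0 82.0
foam_pad 0.74 [460.6  64.1] [49.9 69.3] 11.9 pad frame mm -0.0 0.1
foam_pad 0.57 [617.4 316.7] [53.7 42.1] 12.5 pad frame mm 204.4 216.1
kf_ring 0.78 [459.6  65.8] [40.2 38.2] 57.1 pad frame mm -0.7 2.0
tab scene 0.82 [0.369 0.343 0.034]
tweezers wrist 0.88 [0.356 0.22  0.   ]
tweezers scene 0.5 [0.365 0.219 0.   ]
window_cap scene 0.64 [0.458 0.328 0.046]
```

View pics/c16.png

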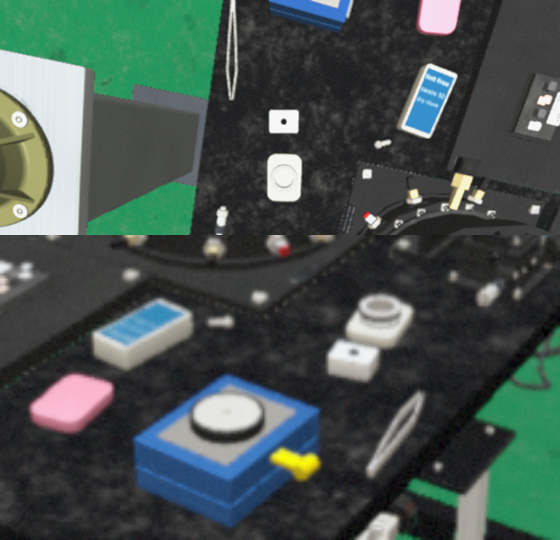

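The picture shows the riser (284,122) square off the pad's left end with a gap of about 32 mm. The ring is on the pad (285,176), and the cap is on the shut case (228,412). The arm is clear, so I'm handing in.

```bash
python3 -c "
from bench import close_job
print(close_job())"
```

```text
the job is handed in; nothing more can be done
None
```

The whole kit is laid out as asked, and I handed the job in at about 72 s of the 144 s allowed. The hand-in call gives no verdict.

| Part | What the last checks showed |
|---|---|
| Detector head | Flat on the case foam with its ring up, seen in a picture before the lid was shut. |
| Lid | Fully shut. It met its stop at about 9 N, and the cap touched down on it at exactly the expected 46 mm. |
| Window cap | Face up on the middle of the lid. The wrist camera put it within about 2 mm; the last scene-camera reading was about 13 mm off. I put that down to the network's error, as the picture shows it centred. |
| Centring ring | Flat on the pad, about 2 mm from its middle. |
| Riser block | Hole up, square to the pad's left short edge, about 32 mm clear and 1 mm off the centre line. |
| Tweezers | Read at the same spot as at the start. |
| Ring clamp | I never reached for it, but I did not check it again at the end. |

- **Fingertips:** they turned out to sit about level with the TCP, not 22 mm ahead as described. The first tries at the tab, head and cap closed above them. I opened, went lower and gripped properly.
- **Contact on those tries:** the fingers rested on the cap with about 6 N, and the highest force I read all job was about 12 N.

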